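Load the rear soap loaf into the cutter

ROBOT

A 6-joint arm with a two-finger parallel gripper is mounted at the origin on the work surface. World frame = base frame: x ahead of the robot, y to its left, z up, the work surface at z = 0. Lengths are in m, angles in rad, forces in N, time in s.
With the tool pointing down it reaches from about 0.375 to 0.975 m from the base axis. Payload 3.8 kg.
Tool frame: the origin (TCP) lies at the very end of the fingers, on their centre line; the grasp point (between the pads) lies 19 mm behind it (bot.grip_point_offset is the distance from the TCP to the grasp point, in m); z points along the fingers, x is the direction in which the jaws open and shut, and the axes are right-handed (so a half turn about z gives the same grasp; the last joint's range is limited). The gripper opens to 85 mm and grips with 20 to 120 N. Pads are 22 mm wide; open, the fingers measure 114 mm over their backs; the gripper's body (76 mm by 85 mm) begins 54 mm behind the grasp point. The pads swing forward as they close: fully open they stand 13 mm farther back than shut.
Start: joints at [-1.378, 0.264, 1.604, -0, 1.274, -0.037], TCP at [0.154, -0.657, 0.231] pointing down, gripper open.
Joint ranges: [-2.63, 2.63], [-0.94, 2.18], [0.31, 2.57], [-1.31, 4.45], [0, 2.66], [-2.55, 2.55]. Speed limits (rad/s): [2.57, 2.57, 3.14, 3.14, 3.14, 3.14].

INTERFACE

Orientations are given as a rotation vector (axis times angle).
In Python, from workcell import bot, read_camera gives the robot as it stands.
- The arm moves only by the tool arm_command, never from a script. Its argument "rows" is a list of rows, each an object with "delta_rot": the turn, a rotation vector about the tool's x, y, z in rad, a list of three; "xyz": the shift along the tool's x, y, z in m, a list of three; "gripper": the finger opening in m, from 0 to 0.0854. A call has 1 to 12 rows; each row shifts and turns the commanded pose from where the row before left it, along the tool's axes as they then stand; what a row does not reach is not made up. A row lasts 1/10 s, in which the tool goes at most 50 mm and 8.59 degrees, less where a joint would pass 70% of its speed; a pose out of reach is approached as far as the arm can. A call is refused whole if a number of a shift passes 0.05 or a number of a turn 0.15, either way. A call with a gripper value outside its range is refused whole. The fingers move at their own pace and stop on an object; "force" is the grip in N (left out, the last holds). Time passes only in rows, so rows that do not move let the fingers close. It gives the time, the measured TCP pose, the force and the opening at its end, in the units of the state.
- bot.read_state(): the state, without advancing time (a new reading comes with each control period).
- read_camera(name): name is "side" or "top" or "wrist"; returns a dict with "pixels" (400x640x3 uint8, red, green, blue), "range_z" (400x640 float32, m along the optical axis (not along the pixel's ray), 0 where there is no reading), "intrinsics" (3x3 intrinsics, pixels), "camera_from_world" (4x4, takes a point from world to camera coordinates). Camera axes: x right, y up, looking along -z (the intrinsics and any distortion apply to the point x, -y, -z); pixel columns grow to the right and rows downward; lengths in m; the calibration is good to about 2 mm. The wrist camera is an equidistant fisheye: a pixel r from the principal point sees the ray r / f radians off the axis. A picture is of the moment at which its call begins.
- bot.finish_job(): hands the job in, once; it reports no verdict.
The state is a dict: "time": time; "q": joint angles; "joint_vel": joint speeds; "joint_torque": joint torques, N m; "tool_pos": TCP position; "tcp_rot": TCP orientation; "wrist_force": force on the tool from outside, world axes, zero at the start; "torque": the same for the moment, N m; "width": opening from 0.0 (shut) to 1.0 (fully open).
Only numpy, scipy, OpenCV 4.12 (cv2) and the standard library are available. Lean on these libraries where they do the work, as an engineer would, in place of code of your own. Each camera call takes 0.05 s, during which the arm holds its last target.

TASK

The orange soap loaf for the cutter stands at the back of the curing rack, under the shelf, behind the taller cream loaf. Move the cream loaf aside and stand it upright, well on, on the paper-covered dark board; then take out the orange loaf and slide it upright into the cutter's hooded pocket until it is fully home against the hidden stop. Leave the pink and green loaves standing where they are.

Things in the scene. Friction and masses are not known exactly. Their poses are not given: they have to be found in the camera images.
- orange_loaf_center (a point): Orange soap loaf, an upright block 64 mm deep (its x) by 48 mm wide (its y) by 80 mm tall (z); this point is its centre, 40 mm above its underside; rust-coloured blotches, 0.18 to 0.36 kg. It starts in the rear row of the rack, left or right; its x axis points away from the robot into the rack.
- cream_loaf_center (a point): Plain cream soap loaf, an upright block 64 mm deep (its x) by 48 mm wide (its y) by 110 mm tall (z); this point is its centre, 55 mm above its underside; about 0.35 kg. It starts in the front row, 94 mm centre to centre in front of the orange loaf, clear of the shelf above.
- pink_loaf_center (a point): Pink soap loaf, an upright block 64 mm deep (its x) by 48 mm wide (its y) by 80 mm tall (z); this point is its centre, 40 mm above its underside; rose blotches; it stands in the rear row about 132 mm beside the orange one. Leave it.
- green_loaf_center (a point): Green soap loaf, an upright block 64 mm deep (its x) by 48 mm wide (its y) by 70 mm tall (z); this point is its centre, 35 mm above its underside; it stands in the front row, before the pink one. Leave it.
- rack: Fixed curing rack; origin under the middle of its deck, x from its front (robot side) to its back, z up. Wooden deck 220 mm (x) by 340 mm (y), top 18 mm up. Rear loaves stand near x +50 mm, front ones near x -44 mm, at y about +/-66 mm. Posts at x +85 and +125 mm, y +/-161 mm hold a shelf over the rear part.
- rack_shelf (a point): Middle of the front lower edge of the rack's slatted shelf, at rack x +36 mm, 225 mm above the table. The shelf is 14 mm thick and runs back from here 102 mm over the full width, so rear loaves cannot be grasped from straight above, but can with the tool leaning back to the rack's front by 22 to 45 degrees. Small bars 60 mm tall stand on it.
- cutter: Fixed loaf cutter; origin under the middle of its base, x = direction in which the loaf slides in. White base 240 by 100 mm, 12 mm thick. On it an aluminium pocket, inside 52 mm wide and 85 mm high, outside 72 mm wide, with a yellow roof (top 102 mm above the table); mouth at x +30 mm, hidden rigid stop at x +74 mm. A yellow frame 174 mm high stands at x +108 mm.
- cutter_home (a point): Centre of the orange loaf when fully home in the pocket: cutter x +42 mm, 52 mm above the table; axes as the cutter's. The stop is 32 mm past it, the mouth 12 mm before it, so a loaf that is home sticks out 20 mm. Two guides 30 mm high flare from the mouth to 43 mm before this point, where they are about 77 mm apart inside.
- cutter_entry (a point): Centre of a loaf set down on the cutter's open base in line with the pocket, before the guides: cutter x -55 mm (97 mm before cutter_home), 52 mm above the table, axes as the cutter's. The base is flat here, with no walls.
- board_top (a point): Centre of the top of the fixed dark wooden board with white paper on it, 150 by 150 mm, top 12 mm above the table. The board and the cutter stand left and right of the rack, swapped at random.
- orange_loaf: The same orange loaf; origin at the middle of its underside.
- cream_loaf: The same cream loaf; origin at the middle of its underside.
Mind the look-alikes: they are no part of the job. Of the things that look like the cream_loaf, the middle-sized one is meant.

How it is judged:
On the way, in this order (a step that is already met when the one before it is completed fails the run):
1. the cream loaf stands upright on the board, let go (x of cream_loaf_center in the frame of board_top between -0.05 and 0.05 m and y of cream_loaf_center in the frame of board_top between -0.05 and 0.05 m and z of cream_loaf_center in the frame of board_top between 0.048 and 0.06 m and angle between cream_loaf_center's own z axis and vertical below 0.12 rad and contact force between the fingers and cream_loaf below 0.2 N), for 0.2 s.
2. the orange loaf has been taken out of the rack, at least 15 cm from where it stood (distance of orange_loaf_center from where it was at the start of the episode above 0.15 m), for 0.1 s.
At the end, for the whole second after the job is handed in: Cream loaf upright on the board, centre within 50 mm of its middle along each side; orange loaf upright in the cutter pocket, within 4 mm of home along it, 6 mm sideways and 0.12 rad of its direction; both at rest and let go (all of step 1 and x of orange_loaf_center in the frame of cutter_home between -0.004 and 0.004 m and y of orange_loaf_center in the frame of cutter_home between -0.006 and 0.006 m and z of orange_loaf_center in the frame of cutter_home between -0.005 and 0.005 m and angle between orange_loaf_center's own z axis and vertical below 0.08 rad and angle between the x axis of orange_loaf_center and the x axis of cutter_home, either way round below 0.12 rad and linear speed of each of orange_loaf, cream_loaf below 0.01 m/s); the robot touches nothing.
It fails at once if the pink loaf moved by more than 20 mm or tipped (distance of pink_loaf_center from where it was at the start of the episode above 0.02 m or angle between pink_loaf_center's own z axis and vertical above 0.35 rad).
It fails at once if the green loaf moved by more than 20 mm or tipped (distance of green_loaf_center from where it was at the start of the episode above 0.02 m or angle between green_loaf_center's own z axis and vertical above 0.35 rad).
It also fails if it takes over 72 s, if anything falls off the work surface, if the arm or the gripper's body presses on something with over 40 N, if the wrist force passes 120 N, or if a joint passes its speed limit or range.

## Working session

There is one attempt and no reset: what is moved stays moved. The work goes in short steps, Python scripts to look and compute and a tool call to move; the robot and the scene stay as the last step left them, time stands still between calls to the robot, and variables do not carry over. Pictures are saved under pics/ and viewed, and the job is handed in when it is done.

Besides the shell and the picture viewer there is one more tool, called after ">>>" in YAML: its name, and indented under it one key for each argument. arm_command: Moves the arm, as the interface text tells. Its arguments: {"type":"object","properties":{"rows":{"type":"array","items":{"type":"object","properties":{"delta_rot":{"type":"array","items":{"type":"number"}},"xyz":{"type":"array","items":{"type":"number"}},"gripper":{"type":"number"}}}},"force":{"type":"number"}},"required":["rows"]}

```bash
mkdir -p pics; ls; python3 - <<'E'
from workcell import bot, read_camera
import cv2, numpy as np
print(bot.read_state())
for n in ("side","top","wrist"):
    c=read_camera(n); cv2.imwrite(f"pics/{n}0.png",c["pixels"][...,::-1]); np.savez(f"{n}0.npz",**c)
    print(n,c["intrinsics"],c["camera_from_world"])
E
```

```text
pics
{'time': 0.0, 'q': array([-1.37787953e+00,  2.64723099e-01,  1.60536490e+00, -1.61800597e-05,
        1.27369564e+00, -3.69062431e-02]), 'joint_vel': array([-0.00069413,  0.00048571,  0.00091369, -0.00060607, -0.00106587,
        0.00047682]), 'joint_torque': array([ 6.73573504e-04, -5.15110517e+01, -3.67312610e+01, -4.35618367e-04,
        1.30118037e-02,  1.66676838e-06]), 'tool_pos': array([ 0.15361843, -0.65654335,  0.22998719]), 'tcp_rot': array([-2.4603961 ,  1.95119918,  0.00263041]), 'wrist_force': array([-0.15228396, -0.06358295, -0.03231409]), 'torque': array([0.00981675, 0.02846242, 0.0550958 ]), 'width': 0.9976645555016473}
side [[387.64187525   0.         323.11191492]
 [  0.         387.64187525 198.98012179]
 [  0.           0.           1.        ]] [[ 0.99170373 -0.12649039 -0.02288877 -0.51376807]
 [ 0.0953949   0.60484808  0.79060648 -0.17968542]
 [-0.0861599  -0.78623087  0.61189664 -1.02970113]
 [ 0.          0.          0.          1.        ]]
top [[482.53844926   0.         321.1442577 ]
 [  0.         482.53844926 194.27660459]
 [  0.           0.           1.        ]] [[-2.21739507e-03 -9.99811511e-01  1.92879830e-02 -1.34080743e-02]
 [ 9.98138697e-01 -1.03736053e-03  6.09759367e-02 -5.01140636e-01]
 [-6.09444348e-02  1.93872899e-02  9.97952859e-01 -1.34522418e+00]
 [ 0.00000000e+00  0.00000000e+00  0.00000000e+00  1.00000000e+00]]
wrist [[309.70691629   0.         318.46521732]
 [  0.         309.70691629 200.64938079]
 [  0.           0.           1.        ]] [[ 0.22866933 -0.9735031  -0.00143573 -0.67330843]
 [ 0.92805515  0.2184388  -0.30165895  0.03920575]
 [ 0.29397954  0.06764772  0.95341482 -0.37912808]
 [ 0.          0.          0.          1.        ]]
```

View pics/side0.png

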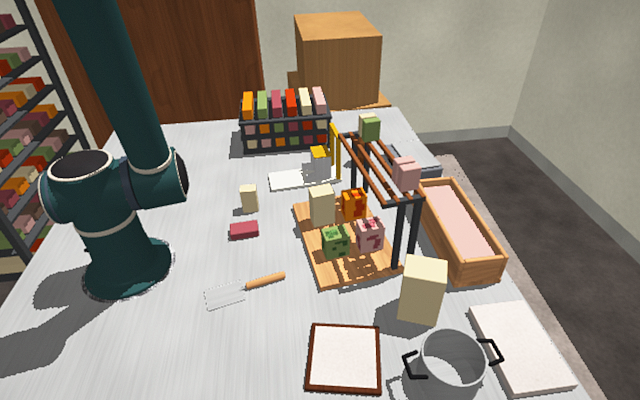

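View pics/top0.png

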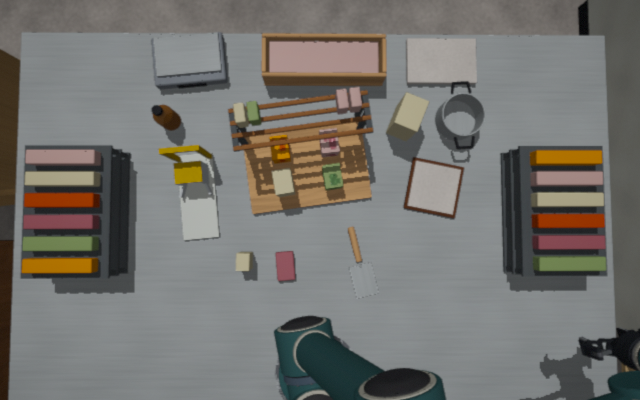

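View pics/wrist0.png

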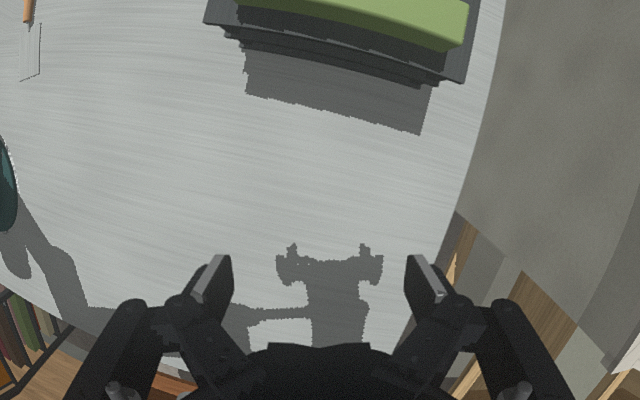

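Top view: the cream loaf is on the rack at about (284,182), with the orange one behind it at (281,148). Green is at (333,177) and pink at (330,143). The cutter is on the left, with its mouth near (190,190), and the board is on the right at (434,188). The cream look-alikes are at (244,261) and (408,117). Next I'll enlarge and measure.

```bash
cat > h.py <<'E'
import numpy as np, cv2
def load(n): return dict(np.load(n+".npz"))
def unproj(c,u,v,z=None):
    K=c["intrinsics"];T=np.linalg.inv(c["camera_from_world"])
    if z is None: z=c["range_z"][np.int32(v),np.int32(u)]
    x=(u-K[0,2])/K[0,0]*z; y=(v-K[1,2])/K[1,1]*z
    p=np.stack([x,-y,-z,np.ones_like(z)],-1)
    return (p@T.T)[...,:3]
def cloud(c):
    v,u=np.mgrid[0:400,0:640].astype(float)
    P=unproj(c,u,v,c["range_z"].astype(float)); P[c["range_z"]==0]=np.nan
    return P
def onplane(c,u,v,h):
    K=c["intrinsics"];T=np.linalg.inv(c["camera_from_world"])
    d=T[:3,:3]@np.array([(u-K[0,2])/K[0,0],-(v-K[1,2])/K[1,1],-1]);o=T[:3,3]
    return o+d*(h-o[2])/d[2]
def proj(c,p):
    q=c["camera_from_world"]@np.r_[p,1];K=c["intrinsics"]
    return K[0,0]*q[0]/-q[2]+K[0,2],K[1,1]*-q[1]/-q[2]+K[1,2]
E
python3 - <<'E'
from h import *
t=load("top0");s=load("side0")
a=t["pixels"][80:230,140:480];cv2.imwrite("pics/topc.png",cv2.resize(a,None,fx=2.35,fy=2.35,interpolation=cv2.INTER_CUBIC)[...,::-1])
a=s["pixels"][110:300,230:430];cv2.imwrite("pics/sidec.png",cv2.resize(a,None,fx=3,fy=3,interpolation=cv2.INTER_CUBIC)[...,::-1])
# ortho height map renders
P=cloud(t);Q=cloud(s)
def rep(nm,P,u,v): print(nm,np.round(P[v,u],4))
for nm,u,v in [("cream",284,182),("or",281,148),("green",333,177),("pink",330,143),("board",434,188),("cutbase",199,215),("roof",187,173),("deck",258,180)]: rep(nm,P,u,v)
for nm,u,v in [("cream",321,192),("or",354,195),("board",345,360),("cutbase",290,180),("roof",319,151)]: rep(nm+" s",Q,u,v)
E
```

```text
cream [0.5264 0.0842 0.1247]
or [0.6191 0.0937 0.1003]
green [ 0.5427 -0.0445  0.0912]
pink [ 0.6329 -0.0365  0.0991]
board [ 0.519  -0.3357  0.0098]
cutbase [0.4434 0.3288 0.0112]
roof [0.5523 0.3405 0.1025]
deck [0.5415 0.1635 0.0169]
cream s [0.5249 0.075  0.1305]
or s [0.6196 0.0895 0.0983]
board s [ 0.5191 -0.3478  0.0145]
cutbase s [0.4459 0.3145 0.0138]
roof s [0.5492 0.3311 0.1068]
```

View pics/topc.png

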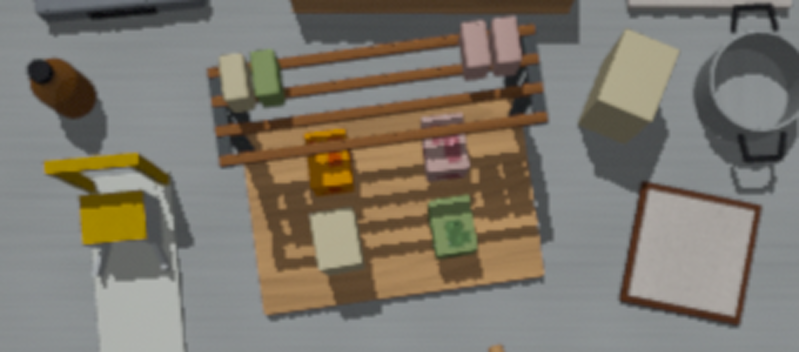

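View pics/sidec.png

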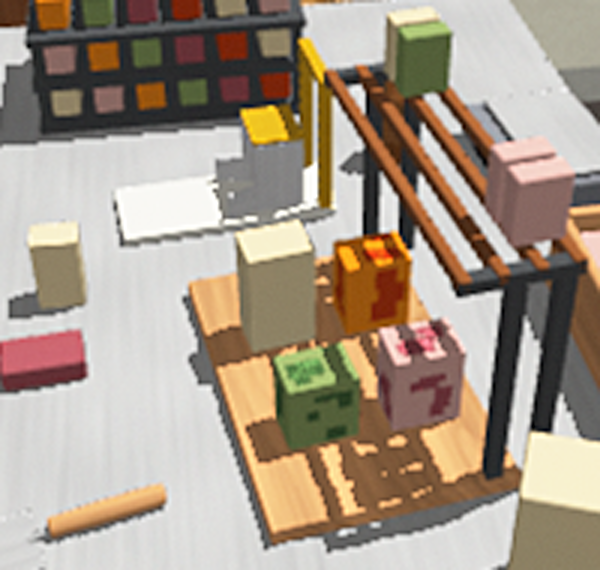

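```bash
python3 - <<'E'
from h import *
for n in ("top0","side0"):
    c=load(n);P=cloud(c)
    def fit(nm,x0,x1,y0,y1,z0,z1):
        m=(P[...,0]>x0)&(P[...,0]<x1)&(P[...,1]>y0)&(P[...,1]<y1)&(P[...,2]>z0)&(P[...,2]<z1)
        p=P[m]
        r=cv2.minAreaRect((p[:,:2]*1000).astype(np.float32))
        print(n,nm,len(p),"ctr",np.round(r[0],1),"size",np.round(r[1],1),"ang",round(r[2],1),"z med",round(np.median(p[:,2])*1000,1))
    fit("cream",.46,.58,.03,.14,.117,.14)
    fit("orange",.57,.67,.04,.15,.09,.11)
    fit("green",.5,.6,-.09,-.01,.08,.1)
    fit("pink",.59,.68,-.09,-.01,.09,.11)
    fit("board",.4,.64,-.45,-.24,.005,.022)
    fit("cutbase",.37,.48,.22,.42,.006,.022)
    fit("roof",.5,.6,.27,.40,.095,.115)
    fit("frame",.52,.70,.2,.45,.155,.2)
    fit("shelf",.55,.80,-.12,.2,.226,.25)
    # deck edges
    fit("deck",.40,.66,-.17,.22,.010,.028)
E
```

```text
top0 cream 458 ctr [528.3  87.4] size [64.4 47.8] ang 9.6 z med 128.2
top0 orange 343 ctr [622.1  98.2] size [64.3 48.1] ang 6.1 z med 98.4
top0 green 428 ctr [546.7 -43.6] size [64.  48.1] ang 9.1 z med 87.9
top0 pink 335 ctr [640.1 -34.8] size [64.9 48. ] ang 6.9 z med 98.1
top0 board 2878 ctr [ 518.6 -345.2] size [225.9 209.1] ang 0.1 z med 12.1
top0 cutbase 1315 ctr [426.2 320.8] size [198.4 109.5] ang 88.2 z med 11.9
top0 roof 600 ctr [564.9 345.3] size [76.9 83.8] ang 6.1 z med 102.0
top0 frame 269 ctr [604.6 342.6] size [15.2 99.6] ang 5.4 z med 174.0
top0 shelf 2542 ctr [664.3  39.1] size [103.5 334. ] ang 7.9 z med 238.4
top0 deck 6112 ctr [530.1  24.2] size [259.5 359.4] ang 0.0 z med 18.0
side0 cream 328 ctr [527.2  87.1] size [63.8 52.2] ang 10.9 z med 129.5
side0 orange 295 ctr [620.8  97.4] size [64.2 54. ] ang 10.0 z med 99.7
side0 green 388 ctr [545.9 -43.1] size [65.5 50.3] ang 8.6 z med 89.7
side0 pink 375 ctr [638.7 -35. ] size [63.4 49.9] ang 7.4 z med 99.7
side0 board 5041 ctr [ 519.1 -334.7] size [186.2 236.6] ang 87.0 z med 14.0
side0 cutbase 567 ctr [427.7 316.3] size [104.4 190.2] ang 0.2 z med 14.0
side0 roof 249 ctr [564.8 342.8] size [77.6 86.8] ang 5.3 z med 104.0
side0 frame 116 ctr [620.5 290.6] size [ 50.3 218.8] ang 23.6 z med 175.3
side0 shelf 1604 ctr [663.   39.4] size [103.7 335.7] ang 8.0 z med 240.1
side0 deck 3524 ctr [530.3  21.5] size [259.  357.9] ang 0.0 z med 20.0
```

```bash
python3 - <<'E'
from h import *
c=load("top0");P=cloud(c)
cs=[onplane(c,140+u/2.35,80+v/2.35,.012) for u,v in [(645,183),(760,207),(738,322),(624,299)]]
print(np.round(cs,4)); cs=np.array(cs);print("board",cs.mean(0),np.linalg.norm(cs-np.roll(cs,1,0),axis=1),np.degrees(np.arctan2(*(cs[0]-cs[3])[[1,0]])))
a=c["pixels"][130:260,150:250];cv2.imwrite("pics/cutc.png",cv2.resize(a,None,fx=4.5,fy=4.5,interpolation=cv2.INTER_CUBIC)[...,::-1])
a=load("side0")["pixels"][115:200,250:350];cv2.imwrite("pics/cuts.png",cv2.resize(a,None,fx=7,fy=7,interpolation=cv2.INTER_CUBIC)[...,::-1])
# cutter base: slice edges by height
for n in ("top0","side0"):
    c=load(n);P=cloud(c);off=.0 if n=="top0" else .002
    m=(P[...,2]>.007+off)&(P[...,2]<.018+off)&(P[...,0]>.35)&(P[...,0]<.5)&(P[...,1]>.24)&(P[...,1]<.40)
    wh=c["pixels"].min(-1)>(0)
    p=P[m&wh]; 
    for x in np.arange(.39,.5,.01):
        q=p[abs(p[:,0]-x)<.005]; 
        if len(q): print(n,round(x,3),np.round([q[:,1].min(),q[:,1].max(),(q[:,1].min()+q[:,1].max())/2],4),len(q))
    print(p[:,0].min())
E
```

```text
[[ 0.605  -0.2806  0.012 ]
 [ 0.5758 -0.4203  0.012 ]
 [ 0.4364 -0.3908  0.012 ]
 [ 0.4643 -0.2532  0.012 ]]
board [ 0.52036459 -0.3362498   0.012     ] [0.14334323 0.14276672 0.14248742 0.14041328] -11.013274269561785
top0 0.39 [0.2729 0.3734 0.3231] 104
top0 0.4 [0.2745 0.3724 0.3234] 141
top0 0.41 [0.2756 0.3732 0.3244] 104
top0 0.42 [0.2753 0.3853 0.3303] 141
top0 0.43 [0.2763 0.3766 0.3264] 118
top0 0.44 [0.2777 0.3761 0.3269] 119
top0 0.45 [0.2784 0.379  0.3287] 133
top0 0.46 [0.2794 0.3792 0.3293] 103
top0 0.47 [0.2458 0.3796 0.3127] 139
top0 0.48 [0.2817 0.3803 0.331 ] 103
top0 0.49 [0.2401 0.3825 0.3113] 124
0.35926359480770337
side0 0.39 [0.2753 0.3725 0.3239] 54
side0 0.4 [0.2733 0.3726 0.3229] 54
side0 0.41 [0.2751 0.3741 0.3246] 55
side0 0.42 [0.2762 0.3733 0.3247] 52
side0 0.43 [0.2758 0.3787 0.3273] 52
side0 0.44 [0.2782 0.3741 0.3261] 53
side0 0.45 [0.2792 0.3771 0.3281] 52
side0 0.46 [0.2803 0.3803 0.3303] 53
side0 0.47 [0.2792 0.3786 0.3289] 53
side0 0.48 [0.2785 0.3802 0.3294] 52
side0 0.49 [0.2825 0.3794 0.331 ] 52
0.3753882742889873
```

View pics/cutc.png

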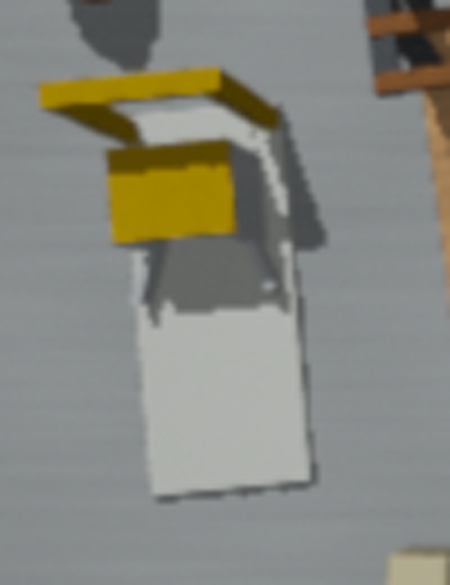

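View pics/cuts.png

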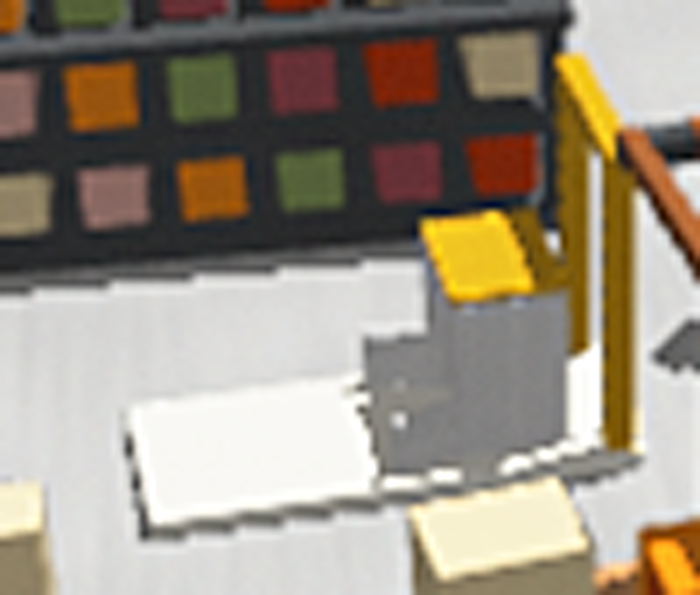

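```bash
python3 - <<'E'
from h import *
c=load("top0");P=cloud(c)
f=lambda u,v,h:onplane(c,150+u/4.5,130+v/4.5,h)
a,b=f(157,497,.012),f(312,484,.012);print("front",a,b,(a+b)/2,np.linalg.norm(a-b))
R=[f(*p,.102) for p in [(108,152),(230,140),(236,233),(116,243)]];print("roof",np.round(R,4)); print(np.linalg.norm(np.array(R)-np.roll(R,1,0),axis=1))
px=c["pixels"].astype(int)
yel=(px[...,0]>px[...,2]+80)
for n in ("top0","side0"):
    c=load(n);P=cloud(c);px=c["pixels"].astype(int);o=0 if n=="top0" else .002
    yel=(px[...,0]>px[...,2]+60)
    for lo,hi,h in [(.097,.107,"roof"),(.165,.185,"frame")]:
        m=yel&(P[...,2]>lo+o)&(P[...,2]<hi+o)&(P[...,0]>.5)&(P[...,0]<.59 if h=="roof" else P[...,0]<.65)&(P[...,1]>.28)&(P[...,1]<.41)
        p=P[m];r=cv2.minAreaRect((p[:,:2]*1000).astype(np.float32));print(n,h,len(p),r)
E
```

```text
front [0.37243052 0.36693927 0.012     ] [0.38021171 0.27111396 0.012     ] [0.37632111 0.31902662 0.012     ] 0.09614071756120214
roof [[0.5767 0.375  0.102 ]
 [0.5838 0.304  0.102 ]
 [0.5291 0.2998 0.102 ]
 [0.5233 0.3695 0.102 ]]
[0.05373423 0.07136003 0.05487776 0.06993199]
top0 roof 522 ((554.089111328125, 338.90777587890625), (53.28618621826172, 70.96112823486328), 4.648801803588867)
top0 frame 233 ((604.5748291015625, 342.63232421875), (15.15411376953125, 99.57303619384766), 5.35058069229126)
side0 roof 202 ((554.5316162109375, 338.3831481933594), (56.174110412597656, 72.38693237304688), 5.1483659744262695)
side0 frame 69 ((603.4357299804688, 343.3340759277344), (13.719053268432617, 103.46358489990234), 4.912848949432373)
```

```bash
python3 - <<'E'
from h import *
from scipy.spatial.transform import Rotation as R
r=R.from_rotvec([-2.4603961 ,  1.95119918,  0.00263041]); print(r.as_matrix().round(3))
P=cloud(load("top0"))
def mx(x0,x1,y0,y1):
    m=(P[...,0]>x0)&(P[...,0]<x1)&(P[...,1]>y0)&(P[...,1]<y1); return np.nanmax(P[...,2][m])
print("right rack",mx(.3,.65,-.75,-.5)," corridor",mx(.25,.5,-.5,.2),"bigcream",mx(.56,.75,-.35,-.22),"pot",mx(.55,.8,-.5,-.38))
for y in (-.46,-.5,-.52,-.55,-.6,-.7,-.75): print(y,mx(.2,.7,y-.02,y+.0),mx(.2,.3,y-.02,y))
E
```

```text
[[ 0.228 -0.974 -0.   ]
 [-0.974 -0.228  0.002]
 [-0.002 -0.    -1.   ]]
right rack 0.1771728658370344  corridor 0.13318478604289097 bigcream 0.15627478398195982 pot 0.08625938065401484
-0.46 0.009962227168716309 0.00711900143127564
-0.5 0.009440601224779854 0.007778873378011086
-0.52 0.13942743277162406 0.1343004407257966
-0.55 0.1756831465235058 0.14367183811729922
-0.6 0.1770691556612316 0.1335877079828116
-0.7 0.17532228035396757 0.13608022423675048
-0.75 0.1313211741847622 0.12980819399405386
```

```bash
cat > plan.py <<'E'
import sys,numpy as np
from scipy.spatial.transform import Rotation as R
def target(yaw,lean):
    y=np.radians(yaw); x=np.array([np.cos(y),np.sin(y),0]); z=np.array([0,0,-1.]); M=np.stack([x,np.cross(z,x),z],1)
    return R.from_matrix(M)*R.from_rotvec([np.radians(lean),0,0])
def plan(pos,yaw=None,lean=None,grip=False):
    "pos: TCP target (or grasp point if grip)"
    from workcell import bot
    s=bot.read_state(); r=R.from_rotvec(s["tcp_rot"])
    t=r if yaw is None else target(yaw,lean)
    p=np.array(pos)
    if grip: p=p-t.apply([0,0,-.019])
    print("t",round(s["time"],2),"pos",s["tool_pos"].round(4),"w",round(s["width"],3),"F",s["wrist_force"].round(1),"q",s["q"].round(2))
    print(" cur x-yaw",np.degrees(np.arctan2(*r.as_matrix()[[1,0],0])).round(2),"z",r.as_matrix()[:,2].round(3))
    print(" rot",(r.inv()*t).as_rotvec().round(4)," shift after turn",t.inv().apply(p-s["tool_pos"]).round(4)," shift in cur axes",r.inv().apply(p-s["tool_pos"]).round(4),"world",(p-s["tool_pos"]).round(4))
E
python3 -c "
from plan import *
plan([.528,.087,.28],-81.0,0)"
```

```text
t 0.15 pos [ 0.1536 -0.6567  0.2302] w 0.996 F [0.4 0.7 1.3] q [-1.38  0.26  1.61 -0.    1.27 -0.04]
 cur x-yaw -76.83 z [-0.     0.002 -1.   ]
 rot [0.     0.0018 0.0727]  shift after turn [-0.676  -0.4861 -0.0498]  shift in cur axes [-0.6389 -0.5339 -0.0486] world [0.3744 0.7437 0.0498]
```

>>> arm_command:
  rows:
    - {"xyz":[0,0,-0.05],"delta_rot":[0,0,0.074],"gripper":0.085}
    - {"xyz":[-0.035,-0.025,0]}
    - {"xyz":[-0.035,-0.025,0]}
    - {"xyz":[-0.035,-0.025,0]}
    - {"xyz":[-0.035,-0.025,0]}
    - {"xyz":[-0.035,-0.025,0]}
    - {"xyz":[-0.035,-0.025,0]}
    - {"xyz":[-0.035,-0.025,0]}
    - {"xyz":[-0.035,-0.025,0]}
    - {"xyz":[-0.035,-0.025,0]}
    - {"xyz":[-0.035,-0.025,0]}

```text
invalid input
```

>>> arm_command:
  rows:
    - {"xyz":[0,0,-0.05],"delta_rot":[0,0,0.074],"gripper":0.085}
    - {"xyz":[-0.035,-0.025,0],"delta_rot":[0,0,0],"gripper":0.085}
    - {"xyz":[-0.035,-0.025,0],"delta_rot":[0,0,0],"gripper":0.085}
    - {"xyz":[-0.035,-0.025,0],"delta_rot":[0,0,0],"gripper":0.085}
    - {"xyz":[-0.035,-0.025,0],"delta_rot":[0,0,0],"gripper":0.085}
    - {"xyz":[-0.035,-0.025,0],"delta_rot":[0,0,0],"gripper":0.085}
    - {"xyz":[-0.035,-0.025,0],"delta_rot":[0,0,0],"gripper":0.085}
    - {"xyz":[-0.035,-0.025,0],"delta_rot":[0,0,0],"gripper":0.085}
    - {"xyz":[-0.035,-0.025,0],"delta_rot":[0,0,0],"gripper":0.085}
    - {"xyz":[-0.035,-0.025,0],"delta_rot":[0,0,0],"gripper":0.085}

```text
time: 1.15
tool_pos: [0.3274, -0.3094, 0.2811]
tcp_rot: [-2.387, 2.042, -0.0]
wrist_force: [0.6, 0.1, 0.2]
width: 0.999
```

```bash
python3 -c "
from plan import *
plan([.528,.087,.25],-81.0,0)"
```

```text
t 1.15 pos [ 0.3274 -0.3094  0.2811] w 0.999 F [0.6 0.1 0.2] q [-0.81 -0.2   1.99  0.    1.35  0.6 ]
 cur x-yaw -81.1 z [ 0.  0. -1.]
 rot [-0.0001  0.0001 -0.0018]  shift after turn [-0.3601 -0.2601  0.0311]  shift in cur axes [-0.3606 -0.2595  0.0311] world [ 0.2006  0.3964 -0.0311]
```

>>> arm_command:
  rows:
    - {"xyz":[-0.036,-0.026,0],"delta_rot":[0,0,0],"gripper":0.085}
    - {"xyz":[-0.036,-0.026,0],"delta_rot":[0,0,0],"gripper":0.085}
    - {"xyz":[-0.036,-0.026,0],"delta_rot":[0,0,0],"gripper":0.085}
    - {"xyz":[-0.036,-0.026,0],"delta_rot":[0,0,0],"gripper":0.085}
    - {"xyz":[-0.036,-0.026,0],"delta_rot":[0,0,0],"gripper":0.085}
    - {"xyz":[-0.036,-0.026,0],"delta_rot":[0,0,0],"gripper":0.085}
    - {"xyz":[-0.036,-0.026,0],"delta_rot":[0,0,0],"gripper":0.085}
    - {"xyz":[-0.036,-0.026,0],"delta_rot":[0,0,0],"gripper":0.085}
    - {"xyz":[-0.034,-0.026,0],"delta_rot":[0,0,0],"gripper":0.085}
    - {"xyz":[-0.025,-0.016,0.0],"delta_rot":[0,0,0],"gripper":0.085}
    - {"xyz":[0,0,0.03],"delta_rot":[0,0,0],"gripper":0.085}
    - {"xyz":[0,0,0],"delta_rot":[0,0,0],"gripper":0.085}

```text
time: 2.35
tool_pos: [0.5177, 0.0712, 0.247]
tcp_rot: [2.385, -2.036, -0.009]
wrist_force: [-0.5, -0.7, -0.6]
width: 0.996
```

```bash
python3 - <<'E'
from plan import *
from workcell import read_camera
import cv2
plan([.528,.087,.069],-81.0,0)
c=read_camera("wrist"); np.savez("wrist1.npz",**c); cv2.imwrite("pics/wrist1.png",c["pixels"][...,::-1]); print(np.linalg.inv(c["camera_from_world"])[:3,3])
E
```

```text
t 2.35 pos [0.5177 0.0712 0.247 ] w 0.996 F [-0.5 -0.7 -0.6] q [ 0.09 -0.03  1.9  -0.    1.28  1.5 ]
 cur x-yaw -80.96 z [-0.008 -0.001 -1.   ]
 rot [0.0081 0.0005 0.0007]  shift after turn [-0.014  -0.0127  0.178 ]  shift in cur axes [-0.0139 -0.0141  0.1779] world [ 0.0103  0.0158 -0.178 ]
[0.59522722 0.08436568 0.38866602]
```

View pics/wrist1.png

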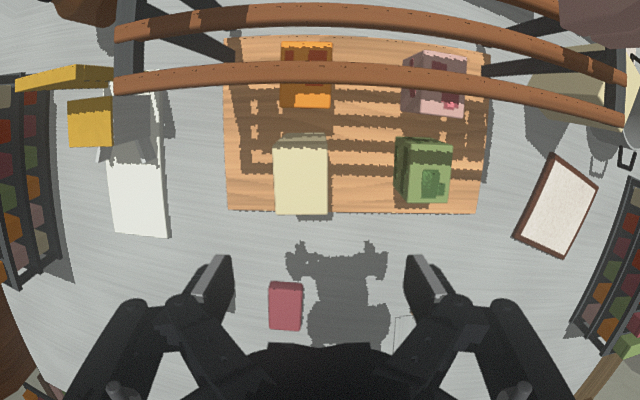

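```bash
cat >> h.py <<'E'
def fcloud(c):
    v,u=np.mgrid[0:400,0:640].astype(float);K=c["intrinsics"]
    dx=u-K[0,2];dy=v-K[1,2];r=np.hypot(dx,dy);th=r/K[0,0];z=c["range_z"].astype(float)
    s=np.where(r>0,np.tan(np.minimum(th,1.4))/np.maximum(r,1e-9),0)
    T=np.linalg.inv(c["camera_from_world"])
    P=(np.stack([dx*s*z,-dy*s*z,-z,np.ones_like(z)],-1)@T.T)[...,:3]; P[(c["range_z"]==0)|(th>1.3)]=np.nan
    return P
def fitbox(P,nm,x0,x1,y0,y1,z0,z1,mask=None):
    m=(P[...,0]>x0)&(P[...,0]<x1)&(P[...,1]>y0)&(P[...,1]<y1)&(P[...,2]>z0)&(P[...,2]<z1)
    if mask is not None:m&=mask
    p=P[m]
    if len(p)<5: print(nm,"few");return
    r=cv2.minAreaRect((p[:,:2]*1000).astype(np.float32))
    print(nm,len(p),"ctr",np.round(r[0],1),"size",np.round(r[1],1),"ang",round(r[2],1),"z med",round(np.median(p[:,2])*1000,1))
E
python3 - <<'E'
from h import *
c=load("wrist1");P=fcloud(c)
fitbox(P,"cream",.46,.58,.03,.14,.117,.14)
fitbox(P,"orange",.57,.67,.04,.15,.09,.11)
fitbox(P,"green",.5,.6,-.09,-.01,.08,.1)
fitbox(P,"deck",.44,.49,-.1,.2,.010,.028)
fitbox(P,"cutbase",.37,.48,.22,.42,.006,.022)
px=c["pixels"].astype(int)
fitbox(P,"roof",.5,.6,.28,.41,.095,.112,px[...,0]>px[...,2]+60)
from plan import *
plan([.527,.087,.095],-80.5,15,grip=True)
E
```

```text
cream 3864 ctr [527.4  89.7] size [64.2 48.7] ang 9.8 z med 127.5
orange 2253 ctr [620.8 100.6] size [64.7 48.2] ang 7.3 z med 97.7
green 2590 ctr [545.7 -40.9] size [64.7 49.2] ang 9.9 z med 87.7
deck 2783 ctr [468.1  43.1] size [ 43.7 286.1] ang 0.0 z med 17.6
cutbase 3652 ctr [430.2 328.8] size [108.1 101.3] ang 5.6 z med 11.4
roof 2035 ctr [552.8 340.9] size [55.1 73. ] ang 6.1 z med 101.5
t 2.4 pos [0.5182 0.0706 0.2488] w 0.993 F [ 0.8 -0.9 -0.4] q [ 0.09 -0.03  1.9  -0.    1.28  1.5 ]
 cur x-yaw -81.02 z [-0.006 -0.001 -1.   ]
 rot [ 0.2678 -0.0009 -0.009 ]  shift after turn [-0.0147  0.0288  0.1705]  shift in cur axes [-0.0148 -0.0172  0.172 ] world [ 0.0136  0.0172 -0.1721]
```

>>> arm_command:
  rows:
    - {"xyz":[-0.008,0.014,0],"delta_rot":[0.134,0,-0.006],"gripper":0.085}
    - {"xyz":[-0.008,0.015,0],"delta_rot":[0.134,0,-0.006],"gripper":0.085}
    - {"xyz":[0,0,0.04],"delta_rot":[0,0,0],"gripper":0.085}
    - {"xyz":[0,0,0.04],"delta_rot":[0,0,0],"gripper":0.085}
    - {"xyz":[0,0,0.03],"delta_rot":[0,0,0],"gripper":0.085}
    - {"xyz":[0,0,0.02],"delta_rot":[0,0,0],"gripper":0.085}
    - {"xyz":[0,0,0],"delta_rot":[0,0,0],"gripper":0.085}

```text
time: 3.1
tool_pos: [0.5213, 0.0861, 0.1217]
tcp_rot: [-2.238, 1.893, -0.252]
wrist_force: [-0.6, -1.0, 0.2]
width: 0.993
```

```bash
python3 - <<'E'
from plan import *
plan([.5275,.0885,.095],-80.3,15,grip=True)
E
```

```text
t 3.1 pos [0.5213 0.0861 0.1217] w 0.993 F [-0.6 -1.   0.2] q [ 0.11 -0.08  2.21  0.02  0.74  1.5 ]
 cur x-yaw -80.47 z [ 0.256  0.042 -0.966]
 rot [-0.001  -0.0021 -0.0026]  shift after turn [-0.0013  0.0006  0.0464]  shift in cur axes [-0.0014  0.0006  0.0464] world [ 0.0111  0.0032 -0.045 ]
```

>>> arm_command:
  rows:
    - {"xyz":[-0.0013,0,0.02],"delta_rot":[0,0,0],"gripper":0.085}
    - {"xyz":[0,0,0.026],"delta_rot":[0,0,0],"gripper":0.085}
    - {"xyz":[0,0,0],"delta_rot":[0,0,0],"gripper":0.085}
    - {"xyz":[0,0,0],"delta_rot":[0,0,0],"gripper":0.03}
    - {"xyz":[0,0,0],"delta_rot":[0,0,0],"gripper":0.03}
    - {"xyz":[0,0,0],"delta_rot":[0,0,0],"gripper":0.03}
    - {"xyz":[0,0,0],"delta_rot":[0,0,0],"gripper":0.03}
    - {"xyz":[0,0,0],"delta_rot":[0,0,0],"gripper":0.03}
  force: 50

```text
time: 3.9
tool_pos: [0.5365, 0.0906, 0.0819]
tcp_rot: [-2.234, 1.887, -0.26]
wrist_force: [-2.4, -1.4, 6.9]
width: 0.556
```

```bash
python3 - <<'E'
from plan import *
plan([.5275,.0885,.095],-80.3,15,grip=True)
E
```

```text
t 3.9 pos [0.5365 0.0906 0.0819] w 0.556 F [-2.4 -1.4  6.9] q [0.11 0.01 2.22 0.02 0.64 1.5 ]
 cur x-yaw -80.4 z [ 0.265  0.043 -0.963]
 rot [-0.0098 -0.0022 -0.0011]  shift after turn [0.0005 0.0055 0.0039]  shift in cur axes [0.0005 0.0056 0.0039] world [-0.0042 -0.0013 -0.0052]
```

>>> arm_command:
  rows:
    - {"xyz":[0,-0.0027,-0.01],"delta_rot":[0,0,0],"gripper":0.03}
    - {"xyz":[0,-0.0066,-0.024],"delta_rot":[0,0,0],"gripper":0.03}
    - {"xyz":[0,-0.0066,-0.024],"delta_rot":[0,0,0],"gripper":0.03}
    - {"xyz":[0,-0.0066,-0.024],"delta_rot":[0,0,0],"gripper":0.03}
    - {"xyz":[0,-0.0066,-0.024],"delta_rot":[0,0,0],"gripper":0.03}
    - {"xyz":[0,-0.0066,-0.024],"delta_rot":[0,0,0],"gripper":0.03}
    - {"xyz":[0,0,0],"delta_rot":[0,0,0],"gripper":0.03}

```text
time: 4.6
tool_pos: [0.5373, 0.091, 0.219]
tcp_rot: [-2.231, 1.885, -0.264]
wrist_force: [1.2, 1.1, -2.5]
width: 0.554
```

```bash
python3 - <<'E'
from plan import *
from workcell import read_camera
import cv2
plan([.53,.0885,.095],-80.3,15,grip=True)
c=read_camera("side"); np.savez("side2.npz",**c); cv2.imwrite("pics/side2.png",c["pixels"][...,::-1])
E
```

```text
t 4.6 pos [0.5373 0.091  0.219 ] w 0.554 F [ 1.2  1.1 -2.5] q [ 0.11 -0.15  2.09  0.02  0.93  1.51]
 cur x-yaw -80.39 z [ 0.268  0.043 -0.962]
 rot [-0.0136 -0.0024 -0.001 ]  shift after turn [0.0012 0.0394 0.1368]  shift in cur axes [0.0009 0.0413 0.1363] world [-0.0024 -0.0016 -0.1424]
```

View pics/side2.png

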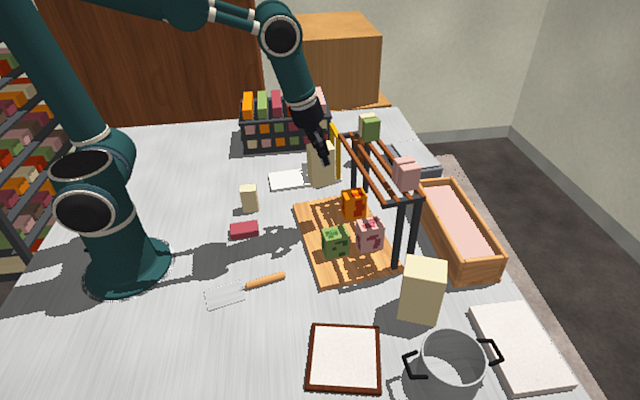

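>>> arm_command:
  rows:
    - {"xyz":[0.02,0.0036,-0.001],"delta_rot":[0,0,0],"gripper":0.03}
    - {"xyz":[0.037,0.0067,-0.0019],"delta_rot":[0,0,0],"gripper":0.03}
    - {"xyz":[0.037,0.0067,-0.0019],"delta_rot":[0,0,0],"gripper":0.03}
    - {"xyz":[0.037,0.0067,-0.0019],"delta_rot":[0,0,0],"gripper":0.03}
    - {"xyz":[0.037,0.0067,-0.0019],"delta_rot":[0,0,0],"gripper":0.03}
    - {"xyz":[0.037,0.0067,-0.0019],"delta_rot":[0,0,0],"gripper":0.03}
    - {"xyz":[0.037,0.0067,-0.0019],"delta_rot":[0,0,0],"gripper":0.03}
    - {"xyz":[0.037,0.0067,-0.0019],"delta_rot":[0,0,0],"gripper":0.03}
    - {"xyz":[0.037,0.0067,-0.0019],"delta_rot":[0,0,0],"gripper":0.03}
    - {"xyz":[0.037,0.0067,-0.0019],"delta_rot":[0,0,0],"gripper":0.03}
    - {"xyz":[0.037,0.0067,-0.0019],"delta_rot":[0,0,0],"gripper":0.03}
    - {"xyz":[0.028,0.005,-0.0014],"delta_rot":[0,0,0],"gripper":0.03}

```text
time: 5.85
tool_pos: [0.5255, -0.3359, 0.2124]
tcp_rot: [-2.235, 1.892, -0.25]
wrist_force: [0.2, 0.4, -3.2]
width: 0.557
```

>>> arm_command:
  rows:
    - {"xyz":[0,0,0],"delta_rot":[0,0,0],"gripper":0.03}
    - {"xyz":[0,0,0],"delta_rot":[0,0,0],"gripper":0.03}

```text
time: 6.05
tool_pos: [0.5257, -0.3341, 0.2127]
tcp_rot: [-2.235, 1.891, -0.249]
wrist_force: [0.2, 0.4, -3.7]
width: 0.552
```

```bash
python3 - <<'E'
from plan import *
from h import *
from workcell import read_camera
plan([.529,-.334,.0772])
for n in ("side","wrist"):
    c=read_camera(n); np.savez(n+"3.npz",**c); cv2.imwrite(f"pics/{n}3.png",c["pixels"][...,::-1])
P=fcloud(c)
px=c["pixels"].astype(int)
E
```

```text
t 6.05 pos [ 0.5257 -0.3341  0.2127] w 0.552 F [ 0.2  0.4 -3.7] q [-0.72  0.07  1.89  0.24  1.03  0.58]
 cur x-yaw -80.47 z [ 0.258  0.046 -0.965]
 rot [0. 0. 0.]  shift after turn [0.0008 0.0323 0.1316]  shift in cur axes [0.0008 0.0323 0.1316] world [ 3.300e-03  1.000e-04 -1.355e-01]
```

View pics/side3.png

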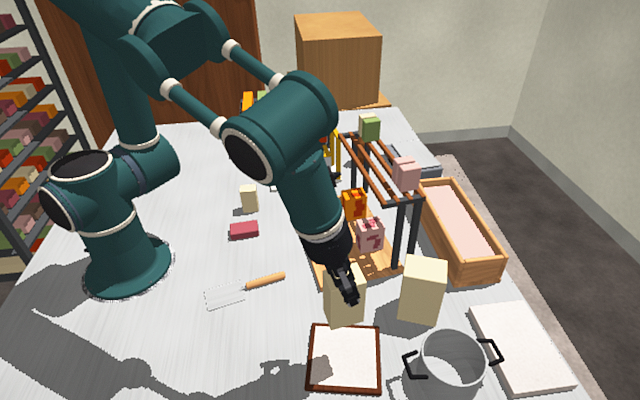

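View pics/wrist3.png

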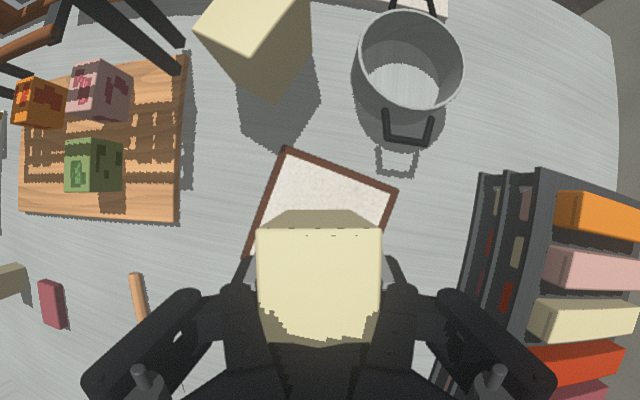

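>>> arm_command:
  rows:
    - {"xyz":[0,0.007,0.028],"delta_rot":[0,0,0],"gripper":0.03}
    - {"xyz":[0,0.007,0.028],"delta_rot":[0,0,0],"gripper":0.03}
    - {"xyz":[0,0.007,0.028],"delta_rot":[0,0,0],"gripper":0.03}
    - {"xyz":[0,0.006,0.025],"delta_rot":[0,0,0],"gripper":0.03}
    - {"xyz":[0,0.003,0.012],"delta_rot":[0,0,0],"gripper":0.03}
    - {"xyz":[0,0.001,0.005],"delta_rot":[0,0,0],"gripper":0.03}
    - {"xyz":[0,0,0],"delta_rot":[0,0,0],"gripper":0.03}
    - {"xyz":[0,0,0],"delta_rot":[0,0,0],"gripper":0.03}

```text
time: 6.95
tool_pos: [0.5318, -0.3348, 0.0876]
tcp_rot: [-2.236, 1.888, -0.26]
wrist_force: [0.4, 0.4, -3.6]
width: 0.554
```

```bash
python3 - <<'E'
from plan import *
plan([.529,-.334,.0760])
E
```

```text
t 6.95 pos [ 0.5318 -0.3348  0.0876] w 0.554 F [ 0.4  0.4 -3.6] q [-0.71  0.2   1.99  0.29  0.79  0.5 ]
 cur x-yaw -80.38 z [ 0.263  0.041 -0.964]
 rot [0. 0. 0.]  shift after turn [-0.0013  0.0056  0.0105]  shift in cur axes [-0.0013  0.0056  0.0105] world [-0.0028  0.0008 -0.0116]
```

>>> arm_command:
  rows:
    - {"xyz":[0,0.001,0.004],"delta_rot":[0,0,0],"gripper":0.03}
    - {"xyz":[0,0.001,0.004],"delta_rot":[0,0,0],"gripper":0.03}
    - {"xyz":[0,0.0005,0.002],"delta_rot":[0,0,0],"gripper":0.03}
    - {"xyz":[0,0,0],"delta_rot":[0,0,0],"gripper":0.03}

```text
time: 7.35
tool_pos: [0.5311, -0.3344, 0.0759]
tcp_rot: [-2.236, 1.889, -0.257]
wrist_force: [0.4, 0.6, -2.1]
width: 0.555
```

```bash
python3 - <<'E'
from plan import *
plan([.529,-.334,.0760])
E
```

```text
t 7.35 pos [ 0.5311 -0.3344  0.0759] w 0.555 F [ 0.4  0.6 -2.1] q [-0.71  0.21  2.    0.3   0.77  0.49]
 cur x-yaw -80.41 z [ 0.262  0.042 -0.964]
 rot [0. 0. 0.]  shift after turn [-0.0008  0.002  -0.0006]  shift in cur axes [-0.0008  0.002  -0.0006] world [-0.0021  0.0004  0.0001]
```

Contact is starting: the load on the wrist is dropping. I'll go 1.5 mm lower and then open.

>>> arm_command:
  rows:
    - {"xyz":[0,0.0004,0.0015],"delta_rot":[0,0,0],"gripper":0.03}
    - {"xyz":[0,0,0],"delta_rot":[0,0,0],"gripper":0.03}
    - {"xyz":[0,0,0],"delta_rot":[0,0,0],"gripper":0.055}
    - {"xyz":[0,0,0],"delta_rot":[0,0,0],"gripper":0.075}
    - {"xyz":[0,0,0],"delta_rot":[0,0,0],"gripper":0.08}
    - {"xyz":[0,0,0],"delta_rot":[0,0,0],"gripper":0.08}
    - {"xyz":[0,0,0],"delta_rot":[0,0,0],"gripper":0.08}

```text
time: 8.05
tool_pos: [0.531, -0.3342, 0.074]
tcp_rot: [-2.236, 1.889, -0.256]
wrist_force: [0.6, -0.8, -0.4]
width: 0.935
```

```bash
python3 - <<'E'
from plan import *
from h import *
from workcell import read_camera
plan([.529,-.334,.0760])
for n in ("side",):
    c=read_camera(n); np.savez(n+"4.npz",**c); cv2.imwrite(f"pics/{n}4.png",cv2.resize(c["pixels"][230:400,260:480],None,fx=3.5,fy=3.5)[...,::-1])
E
```

```text
t 8.05 pos [ 0.531  -0.3342  0.074 ] w 0.935 F [ 0.6 -0.8 -0.4] q [-0.71  0.22  2.    0.3   0.77  0.49]
 cur x-yaw -80.39 z [ 0.261  0.043 -0.964]
 rot [0. 0. 0.]  shift after turn [-0.0005  0.0013 -0.0025]  shift in cur axes [-0.0005  0.0013 -0.0025] world [-0.002   0.0002  0.002 ]
```

View pics/side4.png

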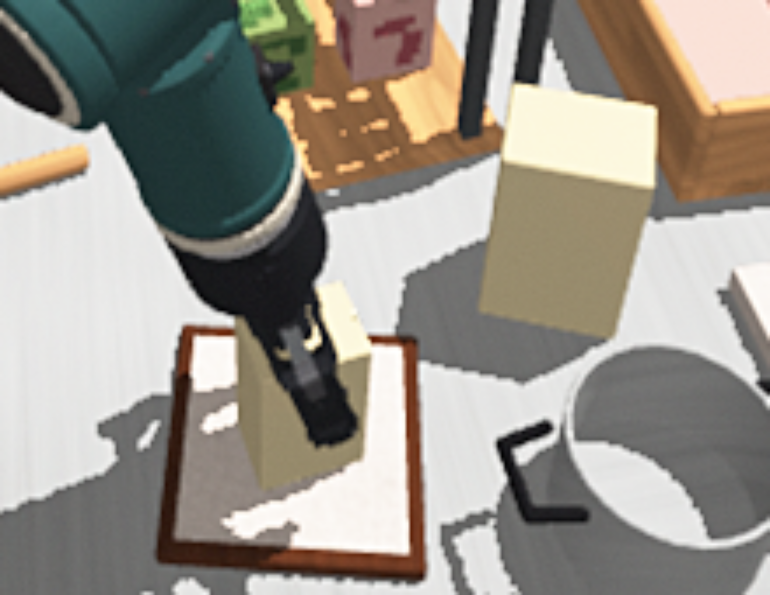

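>>> arm_command:
  rows:
    - {"xyz":[0,0,-0.015],"delta_rot":[0,0,0],"gripper":0.085}
    - {"xyz":[0,0,-0.03],"delta_rot":[0,0,0],"gripper":0.085}
    - {"xyz":[0,0,-0.04],"delta_rot":[0,0,0],"gripper":0.085}
    - {"xyz":[0,0,-0.04],"delta_rot":[0,0,0],"gripper":0.085}
    - {"xyz":[0,0,-0.04],"delta_rot":[0,0,0],"gripper":0.085}
    - {"xyz":[0,0,0],"delta_rot":[0,0,0],"gripper":0.085}

```text
time: 8.7
tool_pos: [0.49, -0.3445, 0.2425]
tcp_rot: [-2.236, 1.888, -0.277]
wrist_force: [0.0, -0.5, 0.8]
width: 0.996
```

```bash
python3 - <<'E'
from plan import *
from h import *
from workcell import read_camera
plan([.529,-.334,.0760])
w=read_camera("wrist")
c=read_camera("side"); np.savez("side5.npz",**c)
p=np.linalg.inv(w["camera_from_world"])[:3,3];print(p,proj(c,p))
u,v=map(int,proj(c,p))
a=c["pixels"][max(0,v-60):v+140,max(0,u-100):u+120];cv2.imwrite("pics/side5.png",cv2.resize(a,None,fx=3,fy=3)[...,::-1])
c=read_camera("top"); np.savez("top5.npz",**c);cv2.imwrite("pics/top5.png",cv2.resize(c["pixels"][80:280,350:570],None,fx=3,fy=3)[...,::-1])
print(proj(c,p))
P=cloud(c);fitbox(P,"cream",.46,.58,-.4,-.27,.113,.13)
E
```

```text
t 8.7 pos [ 0.49   -0.3445  0.2425] w 0.996 F [ 0.  -0.5  0.8] q [-0.78 -0.01  1.91  0.25  1.08  0.52]
 cur x-yaw -80.47 z [ 0.271  0.033 -0.962]
 rot [0. 0. 0.]  shift after turn [-0.0061  0.0066  0.1711]  shift in cur axes [-0.0061  0.0066  0.1711] world [ 0.039   0.0105 -0.1665]
[ 0.52472534 -0.33575429  0.40039533] (np.float64(350.4482346564513), np.float64(210.0453640777969))
(np.float64(482.38097903319124), np.float64(171.0499218110073))
cream 448 ctr [ 523.5 -337.4] size [63.8 49.4] ang 10.2 z med 121.9
```

View pics/side5.png

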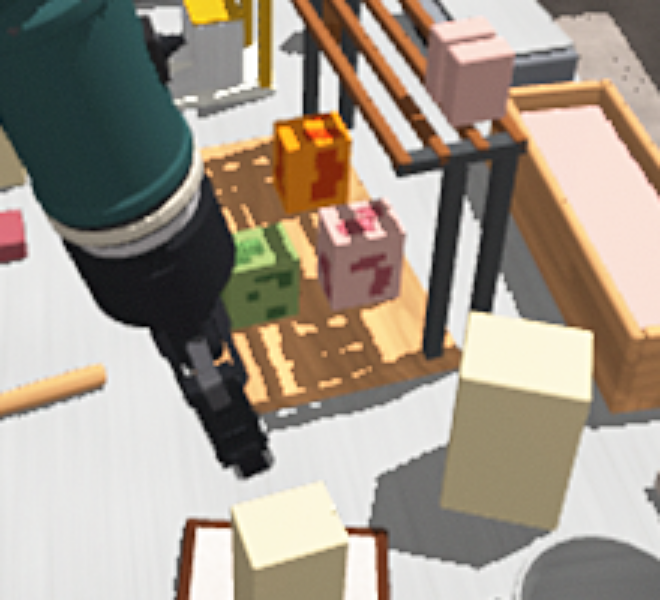

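View pics/top5.png

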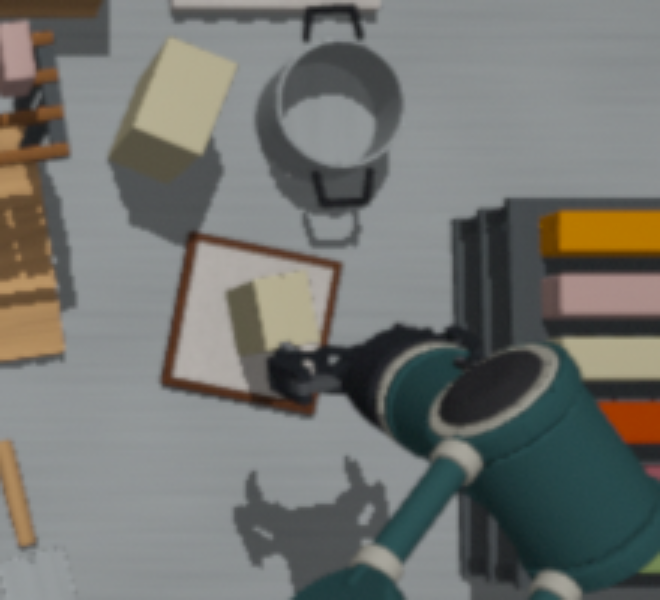

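```bash
python3 - <<'E'
from plan import *
plan([.43,.08,.26],-80.4,0)
E
```

```text
t 8.85 pos [ 0.4876 -0.3413  0.234 ] w 0.995 F [-0.2  0.5 -1.5] q [-0.78  0.    1.92  0.25  1.07  0.52]
 cur x-yaw -80.41 z [ 0.262  0.042 -0.964]
 rot [-2.685e-01 -2.500e-03  1.000e-04]  shift after turn [-0.425  -0.0135 -0.026 ]  shift in cur axes [-0.4249 -0.0201 -0.0226] world [-0.0576  0.4213  0.026 ]
```

>>> arm_command:
  rows:
    - {"xyz":[0,0,-0.013],"delta_rot":[-0.134,0,0],"gripper":0.085}
    - {"xyz":[0,0,-0.013],"delta_rot":[-0.134,0,0],"gripper":0.085}
    - {"xyz":[-0.0425,-0.0013,0],"delta_rot":[0,0,0],"gripper":0.085}
    - {"xyz":[-0.0425,-0.0013,0],"delta_rot":[0,0,0],"gripper":0.085}
    - {"xyz":[-0.0425,-0.0013,0],"delta_rot":[0,0,0],"gripper":0.085}
    - {"xyz":[-0.0425,-0.0013,0],"delta_rot":[0,0,0],"gripper":0.085}
    - {"xyz":[-0.0425,-0.0013,0],"delta_rot":[0,0,0],"gripper":0.085}
    - {"xyz":[-0.0425,-0.0013,0],"delta_rot":[0,0,0],"gripper":0.085}
    - {"xyz":[-0.0425,-0.0013,0],"delta_rot":[0,0,0],"gripper":0.085}
    - {"xyz":[-0.0425,-0.0013,0],"delta_rot":[0,0,0],"gripper":0.085}
    - {"xyz":[-0.0425,-0.0013,0],"delta_rot":[0,0,0],"gripper":0.085}
    - {"xyz":[-0.0425,-0.0013,0],"delta_rot":[0,0,0],"gripper":0.085}

```text
time: 10.05
tool_pos: [0.423, 0.0808, 0.2561]
tcp_rot: [2.397, -2.025, -0.002]
wrist_force: [0.3, 0.7, 0.6]
width: 0.995
```

>>> arm_command:
  rows:
    - {"xyz":[0,0,0],"delta_rot":[0,0,-0.149],"gripper":0.085}
    - {"xyz":[0,0,0],"delta_rot":[0,0,-0.149],"gripper":0.085}
    - {"xyz":[0,0,0],"delta_rot":[0,0,-0.149],"gripper":0.085}
    - {"xyz":[0,0,0],"delta_rot":[0,0,-0.149],"gripper":0.085}
    - {"xyz":[0,0,0],"delta_rot":[0,0,-0.149],"gripper":0.085}
    - {"xyz":[0,0,0],"delta_rot":[0,0,-0.149],"gripper":0.085}
    - {"xyz":[0,0,0],"delta_rot":[0,0,-0.149],"gripper":0.085}
    - {"xyz":[0,0,0],"delta_rot":[0,0,-0.149],"gripper":0.085}
    - {"xyz":[0,0,0],"delta_rot":[0,0,-0.149],"gripper":0.085}
    - {"xyz":[0,0,0],"delta_rot":[0,0,-0.149],"gripper":0.085}

```text
time: 11.05
tool_pos: [0.4234, 0.0792, 0.2558]
tcp_rot: [3.136, 0.147, -0.006]
wrist_force: [-0.5, -0.7, -0.0]
width: 0.989
```

>>> arm_command:
  rows:
    - {"xyz":[0,0,0],"delta_rot":[0,0,-0.149],"gripper":0.085}
    - {"xyz":[0,0,0],"delta_rot":[0,0,-0.149],"gripper":0.085}
    - {"xyz":[0,0,0],"delta_rot":[0,0,-0.149],"gripper":0.085}
    - {"xyz":[0,0,0],"delta_rot":[0,0,-0.149],"gripper":0.085}
    - {"xyz":[0,0,0],"delta_rot":[0,0,-0.149],"gripper":0.085}
    - {"xyz":[0,0,0],"delta_rot":[0,0,-0.149],"gripper":0.085}
    - {"xyz":[0,0,0],"delta_rot":[0,0,-0.149],"gripper":0.085}
    - {"xyz":[0,0,0],"delta_rot":[0,0,-0.149],"gripper":0.085}
    - {"xyz":[0,0,0],"delta_rot":[0,0,-0.149],"gripper":0.085}
    - {"xyz":[0,0,0],"delta_rot":[0,0,-0.149],"gripper":0.085}
    - {"xyz":[0,0,0],"delta_rot":[0,0,-0.12],"gripper":0.085}
    - {"xyz":[0,0,0],"delta_rot":[0,0,0],"gripper":0.085}

```text
time: 12.25
tool_pos: [0.4235, 0.0792, 0.256]
tcp_rot: [-2.076, -2.357, 0.006]
wrist_force: [-0.1, 0.3, 0.5]
width: 0.993
```

```bash
python3 - <<'E'
from plan import *
from h import *
from workcell import read_camera
plan([.60,.097,.06],97.3,-33,grip=True)
c=read_camera("top"); np.savez("top6.npz",**c);cv2.imwrite("pics/top6.png",c["pixels"][...,::-1])
P=cloud(c);fitbox(P,"cream",.46,.58,-.4,-.27,.113,.13)
fitbox(P,"orange",.57,.67,.04,.15,.09,.11)
fitbox(P,"green",.5,.6,-.09,-.01,.08,.1)
fitbox(P,"pink",.59,.68,-.09,-.01,.09,.11)
E
```

```text
t 12.25 pos [0.4235 0.0792 0.256 ] w 0.993 F [-0.1  0.3  0.5] q [ 0.13 -0.23  2.06 -0.    1.31 -1.57]
 cur x-yaw 97.26 z [-0.004 -0.002 -1.   ]
 rot [-5.797e-01  1.700e-03 -3.000e-04]  shift after turn [-0.0048  0.0419  0.28  ]  shift in cur axes [-0.0043  0.1884  0.2113] world [ 0.1867  0.0191 -0.212 ]
cream 459 ctr [ 523.7 -337. ] size [64.  49.5] ang 9.3 z med 121.8
orange 341 ctr [622.3  98.5] size [64.6 47.9] ang 7.2 z med 98.0
green 426 ctr [546.6 -43.7] size [64.  48.1] ang 9.0 z med 88.0
pink 335 ctr [639.6 -34.8] size [64.2 47.9] ang 6.5 z med 98.0
```

```bash
python3 - <<'E'
from plan import *
plan([.6096,.0975,.075],97.3,-33,grip=True)
E
```

```text
t 12.3 pos [0.4237 0.0792 0.2563] w 0.994 F [0.3 0.1 0.4] q [ 0.13 -0.23  2.06 -0.    1.31 -1.57]
 cur x-yaw 97.09 z [-0.003 -0.002 -1.   ]
 rot [-0.5791  0.0026 -0.0031]  shift after turn [-0.0055  0.0578  0.2728]  shift in cur axes [-0.0044  0.1977  0.1966] world [ 0.1962  0.0196 -0.1973]
```

>>> arm_command:
  rows:
    - {"xyz":[-0.001,0.012,0],"delta_rot":[-0.145,0,0],"gripper":0.085}
    - {"xyz":[-0.001,0.012,0],"delta_rot":[-0.145,0,0],"gripper":0.085}
    - {"xyz":[-0.001,0.012,0],"delta_rot":[-0.145,0,0],"gripper":0.085}
    - {"xyz":[-0.001,0.005,0],"delta_rot":[-0.145,0,0],"gripper":0.085}
    - {"xyz":[0,0,0.04],"delta_rot":[0,0,0],"gripper":0.085}
    - {"xyz":[0,0,0.04],"delta_rot":[0,0,0],"gripper":0.085}
    - {"xyz":[0,0,0.04],"delta_rot":[0,0,0],"gripper":0.085}
    - {"xyz":[0,0,0.03],"delta_rot":[0,0,0],"gripper":0.085}
    - {"xyz":[0,0,0],"delta_rot":[0,0,0],"gripper":0.085}

```text
time: 13.2
tool_pos: [0.5435, 0.0901, 0.1335]
tcp_rot: [1.789, 2.026, 0.593]
wrist_force: [-0.5, 0.1, -0.5]
width: 0.998
```

```bash
python3 - <<'E'
from plan import *
plan([.6096,.0975,.075],97.3,-33,grip=True)
from h import *
from workcell import read_camera
c=read_camera("wrist"); np.savez("wrist7.npz",**c);cv2.imwrite("pics/wrist7.png",c["pixels"][...,::-1])
E
```

```text
t 13.2 pos [0.5435 0.0901 0.1335] w 0.998 F [-0.5  0.1 -0.5] q [ 0.12 -0.19  2.38  0.01  0.39 -1.59]
 cur x-yaw 97.1 z [ 0.535  0.067 -0.842]
 rot [-0.0065  0.0019 -0.0029]  shift after turn [-0.001   0.0239  0.1043]  shift in cur axes [-0.0008  0.0245  0.1041] world [ 0.0763  0.0087 -0.0745]
```

View pics/wrist7.png

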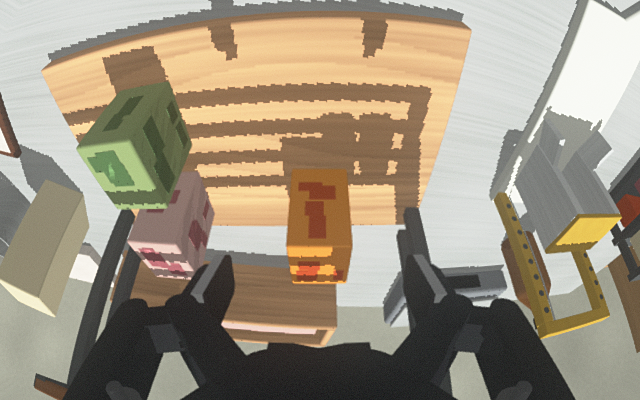

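>>> arm_command:
  rows:
    - {"xyz":[-0.001,0.01,0.015],"delta_rot":[0,0,0],"gripper":0.085}
    - {"xyz":[0,0.014,0.025],"delta_rot":[0,0,0],"gripper":0.085}
    - {"xyz":[0,0,0.03],"delta_rot":[0,0,0],"gripper":0.085}
    - {"xyz":[0,0,0.02],"delta_rot":[0,0,0],"gripper":0.085}
    - {"xyz":[0,0,0.01],"delta_rot":[0,0,0],"gripper":0.085}
    - {"xyz":[0,0,0],"delta_rot":[0,0,0],"gripper":0.085}

```text
time: 13.85
tool_pos: [0.6206, 0.0987, 0.0691]
tcp_rot: [1.782, 2.021, 0.601]
wrist_force: [0.4, 0.8, -0.1]
width: 0.993
```

```bash
python3 - <<'E'
from plan import *
plan([.6096,.0975,.075],97.3,-33,grip=True)
from h import *
from workcell import read_camera
c=read_camera("side"); np.savez("side8.npz",**c);cv2.imwrite("pics/side8.png",cv2.resize(c["pixels"][90:290,250:450],None,fx=3,fy=3)[...,::-1])
E
```

```text
t 13.85 pos [0.6206 0.0987 0.0691] w 0.993 F [ 0.4  0.8 -0.1] q [ 0.12  0.08  2.28  0.02  0.2  -1.6 ]
 cur x-yaw 97.19 z [ 0.543  0.068 -0.837]
 rot [ 0.0031  0.002  -0.001 ]  shift after turn [ 0.0002 -0.0061  0.008 ]  shift in cur axes [ 0.0002 -0.0061  0.008 ] world [-0.0007  0.0001 -0.01  ]
```

View pics/side8.png

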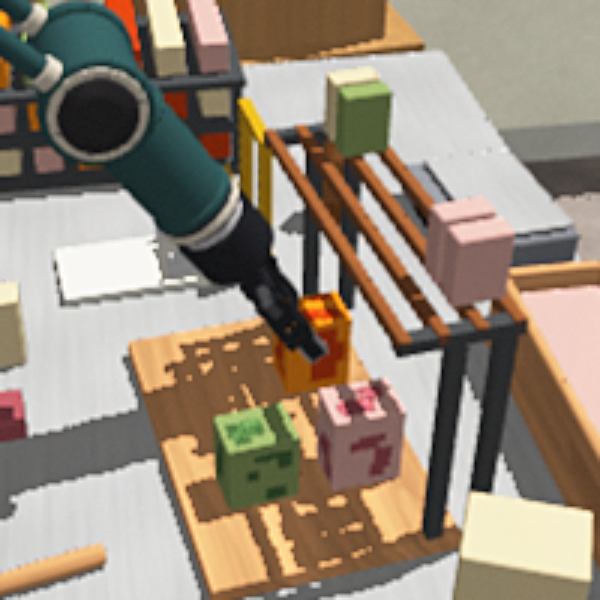

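>>> arm_command:
  rows:
    - {"xyz":[0,-0.0055,0.009],"delta_rot":[0,0,0],"gripper":0.085}
    - {"xyz":[0,0,0],"delta_rot":[0,0,0],"gripper":0.085}

```text
time: 14.1
tool_pos: [0.6201, 0.0986, 0.0583]
tcp_rot: [1.781, 2.022, 0.601]
wrist_force: [0.0, 0.5, 0.4]
width: 0.996
```

>>> arm_command:
  rows:
    - {"xyz":[0,0,0],"delta_rot":[0,0,0],"gripper":0.03}
    - {"xyz":[0,0,0],"delta_rot":[0,0,0],"gripper":0.03}
    - {"xyz":[0,0,0],"delta_rot":[0,0,0],"gripper":0.03}
    - {"xyz":[0,0,0],"delta_rot":[0,0,0],"gripper":0.03}
    - {"xyz":[0,0,0],"delta_rot":[0,0,0],"gripper":0.03}
  force: 50

```text
time: 14.6
tool_pos: [0.6214, 0.0988, 0.0594]
tcp_rot: [1.78, 2.021, 0.603]
wrist_force: [-4.0, -0.3, 6.3]
width: 0.556
```

```bash
python3 - <<'E'
from plan import *
plan([.6096,.0975,.075],97.3,-33,grip=True)
E
```

```text
t 14.6 pos [0.6214 0.0988 0.0594] w 0.556 F [-4.  -0.3  6.3] q [ 0.12  0.1   2.29  0.03  0.18 -1.6 ]
 cur x-yaw 97.22 z [ 0.545  0.068 -0.836]
 rot [ 0.005   0.002  -0.0003]  shift after turn [ 0.0002 -0.0014 -0.0005]  shift in cur axes [ 0.0002 -0.0014 -0.0005] world [-0.0015  0.     -0.0003]
```

>>> arm_command:
  rows:
    - {"xyz":[0,0.004,-0.006],"delta_rot":[0,0,0],"gripper":0.03}
    - {"xyz":[0,0.006,-0.009],"delta_rot":[0,0,0],"gripper":0.03}
    - {"xyz":[0,0.003,-0.004],"delta_rot":[0,0,0],"gripper":0.03}
    - {"xyz":[0,-0.01,-0.0065],"delta_rot":[0,0,0],"gripper":0.03}
    - {"xyz":[0,-0.025,-0.0165],"delta_rot":[0,0,0],"gripper":0.03}
    - {"xyz":[0,-0.025,-0.0165],"delta_rot":[0,0,0],"gripper":0.03}
    - {"xyz":[0,-0.025,-0.0165],"delta_rot":[0,0,0],"gripper":0.03}
    - {"xyz":[0,-0.02,-0.013],"delta_rot":[0,0,0],"gripper":0.03}
    - {"xyz":[0,0,0],"delta_rot":[0,0,0],"gripper":0.03}
    - {"xyz":[0,0,0],"delta_rot":[0,0,0],"gripper":0.03}

```text
time: 15.6
tool_pos: [0.496, 0.0829, 0.0818]
tcp_rot: [1.78, 2.021, 0.602]
wrist_force: [0.6, -0.2, -1.9]
width: 0.554
```

```bash
python3 - <<'E'
from plan import *
plan([.43,.328,.17],95.3,-33)
from h import *
from workcell import read_camera
c=read_camera("side"); np.savez("side9.npz",**c);cv2.imwrite("pics/side9.png",cv2.resize(c["pixels"][90:290,200:450],None,fx=3,fy=3)[...,::-1])
E
```

```text
t 15.6 pos [0.496  0.0829 0.0818] w 0.554 F [ 0.6 -0.2 -1.9] q [ 0.11 -0.21  2.52  0.03  0.26 -1.61]
 cur x-yaw 97.22 z [ 0.544  0.068 -0.836]
 rot [ 0.0045 -0.017   0.029 ]  shift after turn [ 0.2502  0.0119 -0.0975]  shift in cur axes [ 0.2513  0.0196 -0.0931] world [-0.066   0.2451  0.0882]
```

View pics/side9.png

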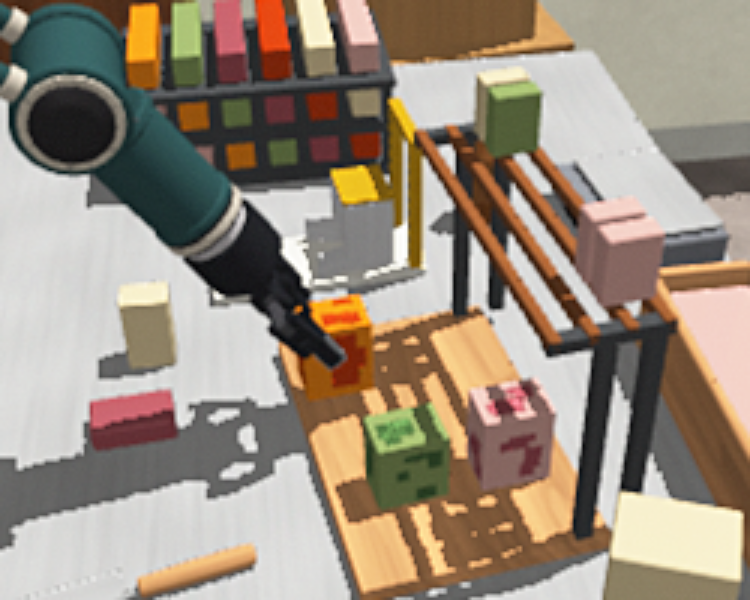

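>>> arm_command:
  rows:
    - {"xyz":[0.005,0.016,-0.025],"delta_rot":[0.003,-0.017,0.029],"gripper":0.03}
    - {"xyz":[0.02,0.016,-0.025],"delta_rot":[0,0,0],"gripper":0.03}
    - {"xyz":[0.03,-0.003,-0.002],"delta_rot":[0,0,0],"gripper":0.03}
    - {"xyz":[0.03,-0.0035,-0.0023],"delta_rot":[0,0,0],"gripper":0.03}
    - {"xyz":[0.03,-0.0035,-0.0023],"delta_rot":[0,0,0],"gripper":0.03}
    - {"xyz":[0.03,-0.0035,-0.0023],"delta_rot":[0,0,0],"gripper":0.03}
    - {"xyz":[0.03,-0.0035,-0.0023],"delta_rot":[0,0,0],"gripper":0.03}
    - {"xyz":[0.03,-0.0035,-0.0023],"delta_rot":[0,0,0],"gripper":0.03}
    - {"xyz":[0.025,-0.0035,-0.0023],"delta_rot":[0,0,0],"gripper":0.03}
    - {"xyz":[0.019,-0.0035,-0.0023],"delta_rot":[0,0,0],"gripper":0.03}
    - {"xyz":[0,0,0],"delta_rot":[0,0,0],"gripper":0.03}
    - {"xyz":[0,0,0],"delta_rot":[0,0,0],"gripper":0.03}

```text
time: 16.85
tool_pos: [0.4406, 0.3287, 0.1414]
tcp_rot: [1.813, 1.991, 0.59]
wrist_force: [-0.2, -1.3, -2.4]
width: 0.558
```

```bash
python3 - <<'E'
from plan import *
plan([.4415,.3275,.10],95.2,-33)
from h import *
from workcell import read_camera
for n in ("side","top","wrist"):
    c=read_camera(n); np.savez(n+"10.npz",**c)
    a=c["pixels"]
    if n=="side":a=cv2.resize(a[90:230,200:400],None,fx=4,fy=4)
    if n=="top":
        a=cv2.resize(a[120:260,130:290],None,fx=4,fy=4)
        P=cloud(c);px=c["pixels"].astype(int);fitbox(P,"orange",.38,.5,.26,.4,.1,.2,(px[...,0]>px[...,2]+70)&(px[...,1]<px[...,0]))
    cv2.imwrite(f"pics/{n}10.png",a[...,::-1])
E
```

```text
t 16.85 pos [0.4406 0.3287 0.1414] w 0.558 F [-0.2 -1.3 -2.4] q [ 0.83 -0.12  2.31 -0.68  0.62 -0.34]
 cur x-yaw 95.36 z [ 0.543  0.051 -0.838]
 rot [ 0.0008 -0.0015  0.0024]  shift after turn [-0.0013 -0.0219  0.0351]  shift in cur axes [-0.0013 -0.0219  0.0351] world [ 0.0009 -0.0012 -0.0414]
orange 511 ctr [442.7 326.5] size [62.7 50.9] ang 4.8 z med 179.6
```

View pics/side10.png

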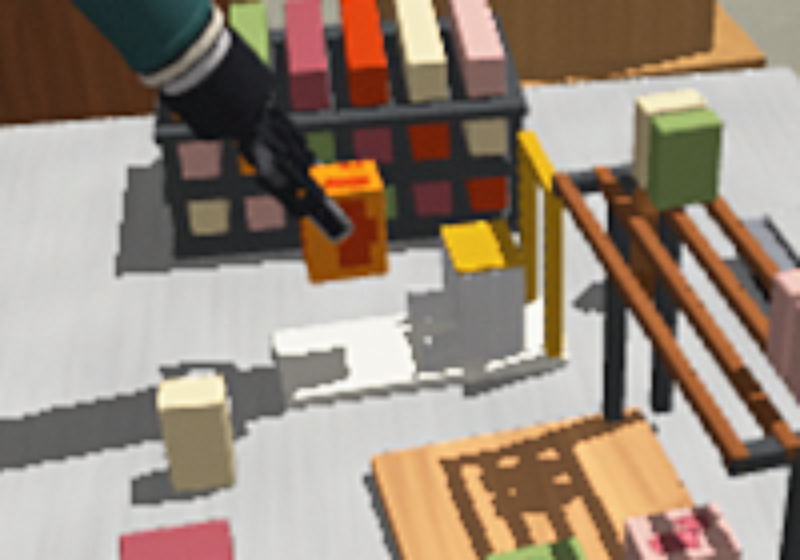

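View pics/top10.png

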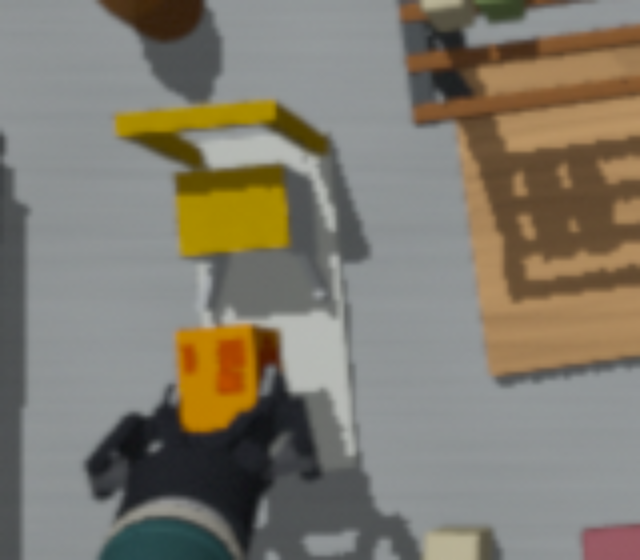

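View pics/wrist10.png

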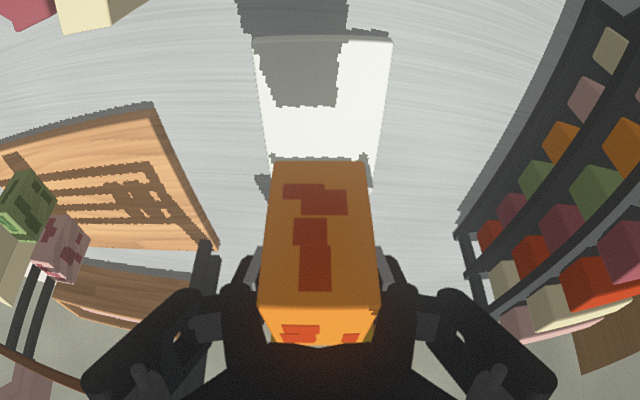

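>>> arm_command:
  rows:
    - {"xyz":[0,-0.011,0.0168],"delta_rot":[0,0,0],"gripper":0.03}
    - {"xyz":[0,-0.012,0.0183],"delta_rot":[0,0,0],"gripper":0.03}
    - {"xyz":[0,-0.012,0.0183],"delta_rot":[0,0,0],"gripper":0.03}
    - {"xyz":[0,-0.007,0.0107],"delta_rot":[0,0,0],"gripper":0.03}
    - {"xyz":[0,0,0],"delta_rot":[0,0,0],"gripper":0.03}
    - {"xyz":[0,0,0],"delta_rot":[0,0,0],"gripper":0.03}

```text
time: 17.6
tool_pos: [0.4405, 0.3272, 0.0649]
tcp_rot: [1.814, 1.988, 0.59]
wrist_force: [0.9, -0.6, -1.7]
width: 0.559
```

```bash
python3 - <<'E'
from plan import *
plan([.4415,.3285,.0545],95.2,-33)
E
```

```text
t 17.6 pos [0.4405 0.3272 0.0649] w 0.559 F [ 0.9 -0.6 -1.7] q [ 0.83  0.01  2.36 -0.9   0.49 -0.09]
 cur x-yaw 95.24 z [ 0.543  0.05  -0.838]
 rot [ 0.0009 -0.0003  0.0007]  shift after turn [ 0.0012 -0.0047  0.0093]  shift in cur axes [ 0.0012 -0.0048  0.0093] world [ 0.001   0.0013 -0.0104]
```

>>> arm_command:
  rows:
    - {"xyz":[0.001,-0.0025,0.0045],"delta_rot":[0,0,0],"gripper":0.03}
    - {"xyz":[0,-0.002,0.0035],"delta_rot":[0,0,0],"gripper":0.03}
    - {"xyz":[0,0,0],"delta_rot":[0,0,0],"gripper":0.03}

```text
time: 17.9
tool_pos: [0.4407, 0.3289, 0.0556]
tcp_rot: [1.813, 1.989, 0.591]
wrist_force: [-0.8, 0.6, -2.0]
width: 0.551
```

```bash
python3 - <<'E'
from plan import *
plan([.4415,.3285,.0545],95.2,-33)
from h import *
from workcell import read_camera
for n in ("side","top","wrist"):
    c=read_camera(n); np.savez(n+"11.npz",**c)
    a=c["pixels"]
    if n=="side":a=cv2.resize(a[110:210,230:370],None,fx=5.5,fy=5.5,interpolation=cv2.INTER_CUBIC)
    if n=="top":
        a=cv2.resize(a[140:260,140:260],None,fx=5,fy=5,interpolation=cv2.INTER_CUBIC)
        P=cloud(c);px=c["pixels"].astype(int);fitbox(P,"orange",.38,.5,.26,.4,.085,.11,(px[...,0]>px[...,2]+70))
    cv2.imwrite(f"pics/{n}11.png",a[...,::-1])
E
```

```text
t 17.9 pos [0.4407 0.3289 0.0556] w 0.551 F [-0.8  0.6 -2. ] q [ 0.83  0.03  2.36 -0.93  0.47 -0.05]
 cur x-yaw 95.3 z [ 0.543  0.05  -0.838]
 rot [ 0.0012 -0.001   0.0014]  shift after turn [-0.0005  0.      0.0013]  shift in cur axes [-0.0005  0.      0.0013] world [ 0.0008 -0.0004 -0.0011]
orange 418 ctr [442.1 327.7] size [63.2 49.3] ang 2.2 z med 93.8
```

View pics/side11.png

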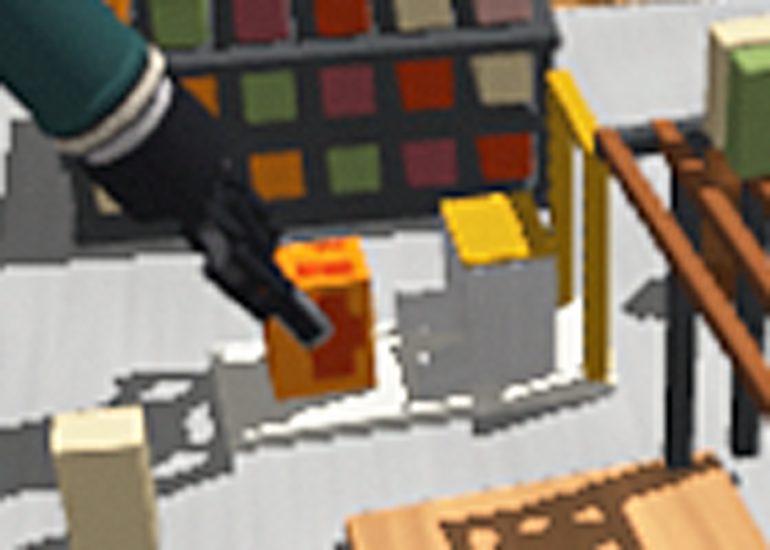

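View pics/top11.png

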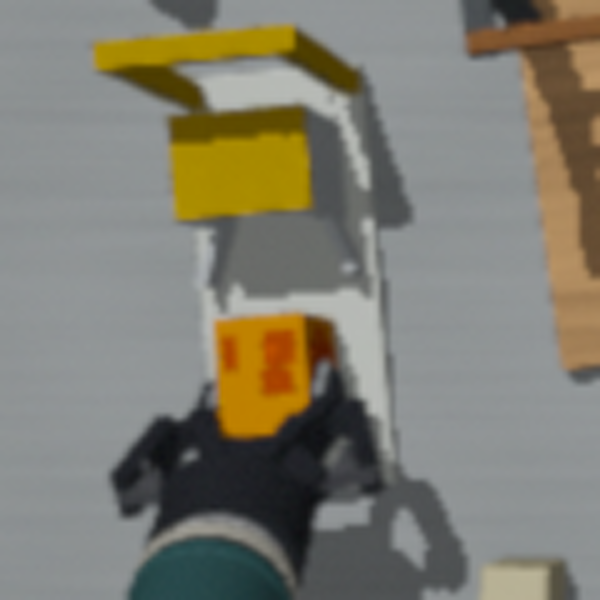

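View pics/wrist11.png

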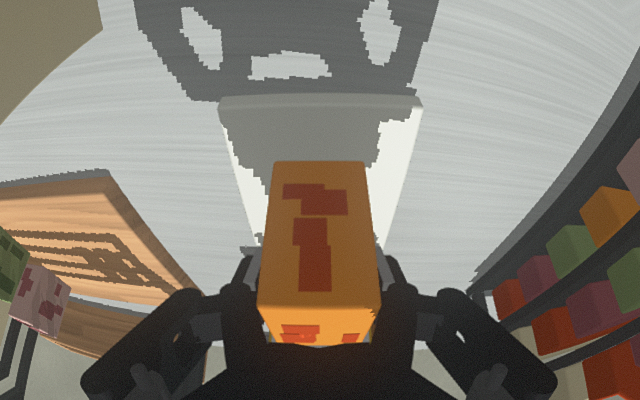

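```bash
python3 - <<'E'
from h import *
P=cloud(load("top0"))
th=np.radians(5.3);home=np.array([.538,.3365])
d=P[...,:2]-home; a=d[...,0]*np.cos(th)+d[...,1]*np.sin(th); b=-d[...,0]*np.sin(th)+d[...,1]*np.cos(th)
for ac in range(-60,0,6):
    m=(abs(a*1000-ac)<3)&(abs(b)<.06)
    pts=sorted(zip((b[m]*1000).round(),(P[...,2][m]*1000).round()))
    print(ac,[ (int(x),int(z)) for x,z in pts if z>18])
E
```

```text
-60 [(-20, 19), (46, 19)]
-54 [(-12, 19)]
-48 [(37, 19)]
-42 [(-43, 26), (-42, 38), (-41, 43), (-39, 21), (-39, 45), (38, 36), (38, 36), (39, 20), (39, 40), (40, 40), (42, 41), (42, 42), (44, 43)]
-36 [(-43, 41), (-42, 21), (-42, 44), (-41, 42), (-41, 43), (-40, 26), (-38, 43), (-38, 43), (-35, 41), (35, 23), (35, 33), (37, 28), (37, 38), (37, 38), (38, 23), (39, 40), (39, 41), (42, 39), (43, 37)]
-30 [(-45, 19), (-41, 27), (-40, 21), (-40, 36), (-39, 41), (-39, 42), (-38, 40), (-36, 40), (-36, 43), (-34, 45), (-9, 19), (34, 26), (35, 24), (35, 32), (35, 34), (35, 42), (36, 41), (38, 42), (38, 44), (40, 43), (42, 40)]
-24 [(-39, 29), (-37, 20), (-37, 32), (-37, 41), (-37, 45), (-36, 39), (-34, 42), (-33, 37), (-33, 40), (-32, 46), (31, 34), (32, 21), (32, 22), (33, 28), (33, 38), (33, 38), (34, 44), (35, 42), (38, 39), (39, 38)]
-18 [(-36, 22), (-36, 24), (-36, 37), (-35, 43), (-33, 38), (-32, 42), (-31, 40), (-29, 41), (4, 19), (12, 19), (29, 20), (31, 22), (31, 34), (31, 35), (32, 21), (32, 41), (32, 43), (34, 44), (35, 40), (38, 41)]
-12 [(-35, 43), (-35, 67), (-35, 80), (-35, 90)
[... 875 characters left out ...]
-28, 104), (-27, 102), (-25, 102), (-24, 101), (-23, 98), (-22, 101), (-21, 99), (-21, 100), (-20, 106), (-19, 99), (-19, 102), (-16, 19), (-16, 98), (-16, 100), (-14, 103), (-14, 103), (-11, 101), (-11, 102), (-9, 105), (-8, 100), (-6, 101), (-5, 22), (-5, 99), (-4, 103), (-2, 97), (-1, 100), (0, 99), (2, 101), (2, 103), (4, 102), (5, 98), (6, 105), (6, 107), (7, 101), (9, 102), (10, 99), (10, 100), (12, 103), (12, 104), (14, 104), (14, 106), (15, 100), (17, 103), (18, 100), (20, 102), (21, 99), (23, 101), (23, 102), (25, 104), (26, 40), (26, 61), (26, 97), (27, 23), (27, 25), (27, 27), (27, 48), (27, 105), (28, 100), (31, 100), (32, 98), (34, 99), (34, 99), (35, 104), (36, 102), (36, 103)]
```

>>> arm_command:
  rows:
    - {"xyz":[0,-0.0005,0.001],"delta_rot":[0,0,0],"gripper":0.03}
    - {"xyz":[0,0.0084,0.0054],"delta_rot":[0,0,0],"gripper":0.03}
    - {"xyz":[0,0.0084,0.0054],"delta_rot":[0,0,0],"gripper":0.03}
    - {"xyz":[0,0.0084,0.0054],"delta_rot":[0,0,0],"gripper":0.03}
    - {"xyz":[0,0.0084,0.0054],"delta_rot":[0,0,0],"gripper":0.03}
    - {"xyz":[0,0.0084,0.0054],"delta_rot":[0,0,0],"gripper":0.03}
    - {"xyz":[0,0,0],"delta_rot":[0,0,0],"gripper":0.03}

```text
time: 18.75
tool_pos: [0.4923, 0.3338, 0.0553]
tcp_rot: [1.814, 1.988, 0.592]
wrist_force: [-0.0, -0.4, -2.1]
width: 0.559
```

```bash
cat > look.py <<'E'
from plan import *
from h import *
import sys
from workcell import read_camera
k=sys.argv[1]
plan([.4415,.3285,.0545],95.3,-33)
th=np.radians(5.3);home=np.array([.538,.3365])
for n in ("side","top","wrist"):
    c=read_camera(n); np.savez(n+k+".npz",**c)
    a=c["pixels"]
    if n=="side":a=cv2.resize(a[110:210,230:370],None,fx=5.5,fy=5.5,interpolation=cv2.INTER_CUBIC)
    if n=="top":
        a=cv2.resize(a[140:260,140:260],None,fx=5,fy=5,interpolation=cv2.INTER_CUBIC)
        P=cloud(c);px=c["pixels"].astype(int);fitbox(P,"orange",.38,.57,.26,.4,.085,.0975,(px[...,0]>px[...,2]+70))
    cv2.imwrite(f"pics/{n}{k}.png",a[...,::-1])
from workcell import bot
d=bot.read_state()["tool_pos"][:2]-home; print("TCP along",d@[np.cos(th),np.sin(th)],"lat",d@[-np.sin(th),np.cos(th)])
E
python3 look.py 12
```

```text
t 18.75 pos [0.4923 0.3338 0.0553] w 0.559 F [-0.  -0.4 -2.1] q [ 0.75  0.1   2.29 -0.92  0.43 -0.13]
 cur x-yaw 95.24 z [ 0.544  0.05  -0.838]
 rot [ 0.002   0.     -0.0013]  shift after turn [-0.0006 -0.0433 -0.0271]  shift in cur axes [-0.0007 -0.0432 -0.0272] world [-0.0508 -0.0053 -0.0008]
orange 386 ctr [515.7 337.7] size [105.2  58.8] ang 3.4 z med 93.4
TCP along -0.04772490046493931 lat 0.0010528880847553278
```

View pics/top12.png

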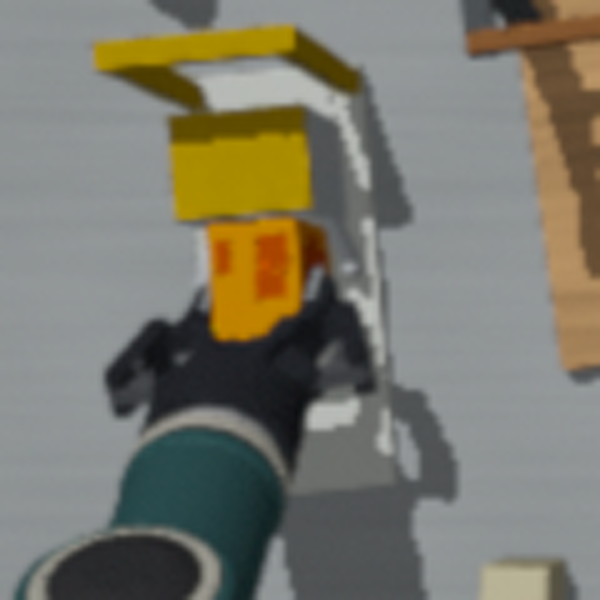

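View pics/side12.png

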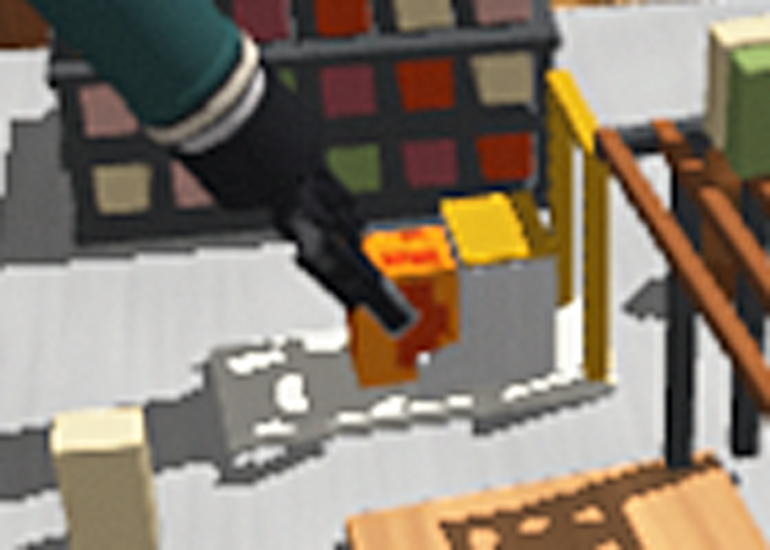

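View pics/wrist12.png

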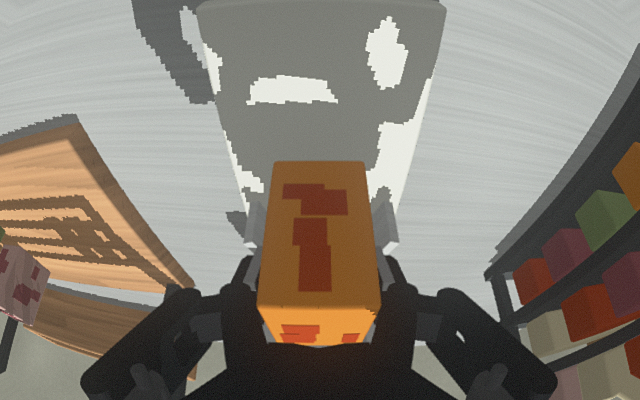

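```bash
python3 - <<'E'
from h import *
c=load("top12")
th=np.radians(5.3);home=np.array([.538,.3365])
px=c["pixels"].astype(int)
g=lambda u,v,h:(onplane(c,140+(u+.5)/5-.5,140+(v+.5)/5-.5,h)[:2]-home)@np.array([[np.cos(th),-np.sin(th)],[np.sin(th),np.cos(th)]])*1000
for nm,u,v,h in [("rfl",176,219,.102),("rfr",312,208,.102),("rbl",168,118,.102),("rbr",306,107,.102),("lfl",208,225,.0935),("lfr",297,220,.0935),("lbl",214,335,.0935),("lml",211,280,.0935),("lmr",300,270,.0935)]: print(nm,g(u,v,h).round(1))
# subpixel: row profile over loaf & roof
for v in (188,190,192,194): print(v,[tuple(px[v,u]) for u in range(178,206)][:0])
for v,h,nm in [(190,.0935,"loaf"),(194,.0935,"loaf"),(198,.0935,"loaf"),(175,.102,"roof"),(179,.102,"roof"),(182,.102,"roof")]:
    sat=(px[v,165:215,0]-px[v,165:215,2]).astype(float)
    hi=np.median(np.sort(sat)[-12:]);lo=np.median(sat[:6])
    s=(sat-lo)/(hi-lo)>.5; i=np.where(s)[0]; 
    def cr(i0,i1):
        f=(( .5*(hi-lo)+lo)-sat[i0])/(sat[i1]-sat[i0]);return 165+i0+f*(i1-i0)
    L=cr(i[0]-1,i[0]);print(nm,v,"left",round(L,2),(onplane(c,L,v,h)[:2]-home)@np.array([[np.cos(th),-np.sin(th)],[np.sin(th),np.cos(th)]])*1000)
E
```

```text
rfl [-9.8 36.6]
rfr [-10.6 -34.7]
rbl [43.8 36.7]
rbr [ 43.  -35.8]
lfl [-13.6  22.5]
lfr [-15.3 -24.4]
lbl [-72.   23.8]
lml [-42.8  23.1]
lmr [-41.9 -23.9]
188 []
190 []
192 []
194 []
loaf 190 left 181.5 [-27.95240189  22.77358058]
loaf 194 left 181.72 [-38.57403982  23.00901938]
loaf 198 left 181.82 [-49.15427338  23.57303887]
roof 175 left 174.13 [12.4858951  36.69925556]
roof 179 left 174.4 [ 1.88555326 36.79729611]
roof 182 left 174.53 [-6.04012775 37.06053825]
```

>>> arm_command:
  rows:
    - {"xyz":[0.0013,-0.0003,0.0007],"delta_rot":[0,0.011,-0.017],"gripper":0.03}
    - {"xyz":[0,0.0042,0.0027],"delta_rot":[0,0,0],"gripper":0.03}
    - {"xyz":[0,0.0042,0.0027],"delta_rot":[0,0,0],"gripper":0.03}
    - {"xyz":[0,0,0],"delta_rot":[0,0,0],"gripper":0.03}

```text
time: 19.3
tool_pos: [0.5012, 0.3363, 0.0545]
tcp_rot: [1.795, 2.009, 0.598]
wrist_force: [0.5, -0.8, -1.9]
width: 0.555
```

```bash
python3 look.py 13
```

```text
t 19.3 pos [0.5012 0.3363 0.0545] w 0.555 F [ 0.5 -0.8 -1.9] q [ 0.73  0.11  2.28 -0.91  0.41 -0.16]
 cur x-yaw 96.45 z [ 0.543  0.062 -0.838]
 rot [ 0.0018 -0.0113  0.0166]  shift after turn [-0.0022 -0.0505 -0.0327]  shift in cur axes [-0.001  -0.0504 -0.0328] world [-0.0597 -0.0078 -0.    ]
orange 356 ctr [518. 339.] size [89.9 55.4] ang 15.9 z med 93.0
TCP along -0.03743753162708255 lat 0.0028124402362728006
```

View pics/top13.png

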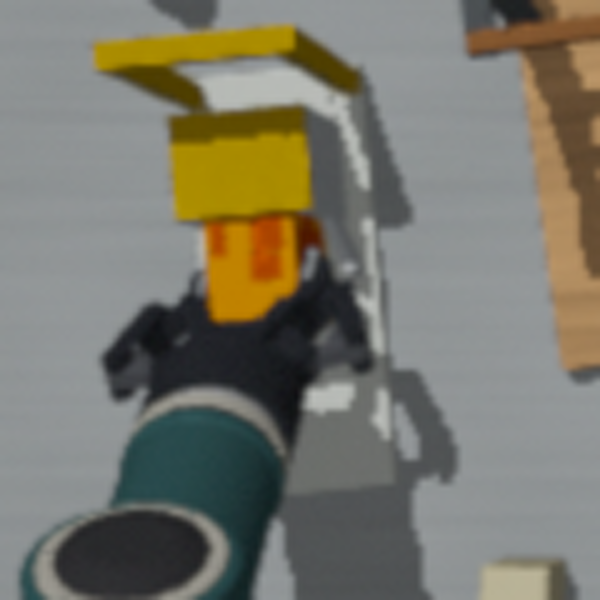

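>>> arm_command:
  rows:
    - {"xyz":[0,0.0034,0.0022],"delta_rot":[0,0,0],"gripper":0.03}
    - {"xyz":[0,0.0034,0.0022],"delta_rot":[0,0,0],"gripper":0.03}
    - {"xyz":[0,0.0034,0.0022],"delta_rot":[0,0,0],"gripper":0.03}
    - {"xyz":[0,0,0],"delta_rot":[0,0,0],"gripper":0.03}

```text
time: 19.85
tool_pos: [0.5133, 0.3376, 0.0545]
tcp_rot: [1.795, 2.009, 0.597]
wrist_force: [0.3, -0.5, -3.5]
width: 0.552
```

```bash
python3 look.py 14
```

```text
t 19.85 pos [0.5133 0.3376 0.0545] w 0.552 F [ 0.3 -0.5 -3.5] q [ 0.72  0.13  2.26 -0.9   0.41 -0.19]
 cur x-yaw 96.44 z [ 0.543  0.062 -0.838]
 rot [ 0.0017 -0.0112  0.0165]  shift after turn [-0.0024 -0.0606 -0.0394]  shift in cur axes [-0.001  -0.0606 -0.0395] world [-0.0718 -0.0091  0.    ]
orange 284 ctr [529.8 340.4] size [88.9 54.9] ang 13.7 z med 93.3
TCP along -0.025315356841544803 lat 0.003028096154706193
```

View pics/side14.png

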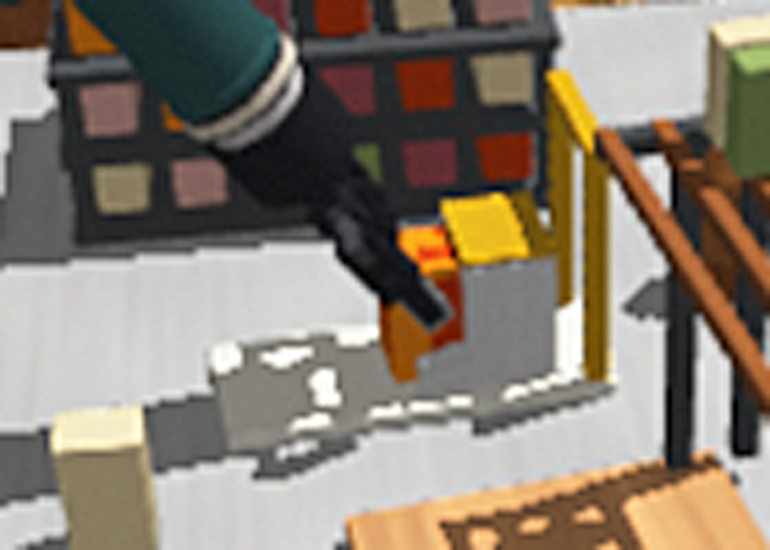

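View pics/top14.png

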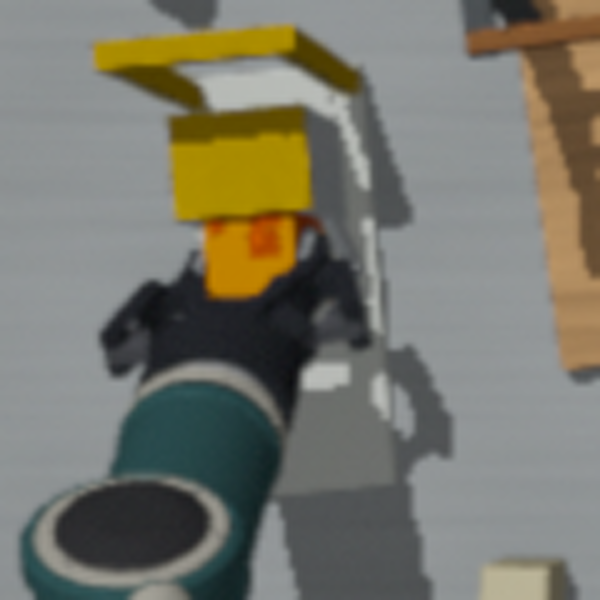

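>>> arm_command:
  rows:
    - {"xyz":[0,-0.0003,0.0006],"delta_rot":[0,0,0],"gripper":0.03}
    - {"xyz":[0,0,0],"delta_rot":[0,0,0],"gripper":0.055}
    - {"xyz":[0,0,0],"delta_rot":[0,0,0],"gripper":0.07}
    - {"xyz":[0,0,0],"delta_rot":[0,0,0],"gripper":0.075}
    - {"xyz":[0,0,0],"delta_rot":[0,0,0],"gripper":0.075}
    - {"xyz":[0,0,-0.01],"delta_rot":[0,0,0],"gripper":0.075}
    - {"xyz":[0,0,-0.03],"delta_rot":[0,0,0],"gripper":0.075}
    - {"xyz":[0,0,-0.04],"delta_rot":[0,0,0],"gripper":0.075}
    - {"xyz":[0,0,-0.04],"delta_rot":[0,0,0],"gripper":0.04}
    - {"xyz":[0,0,0],"delta_rot":[0,0,0],"gripper":0}
    - {"xyz":[0,0,0],"delta_rot":[0,0,0],"gripper":0}

```text
time: 21.1
tool_pos: [0.4475, 0.3308, 0.1562]
tcp_rot: [1.794, 2.01, 0.602]
wrist_force: [-0.9, -0.4, -0.1]
width: 0.371
```

```bash
python3 look.py 15
```

```text
t 21.1 pos [0.4475 0.3308 0.1562] w 0.371 F [-0.9 -0.4 -0.1] q [ 0.81 -0.14  2.29 -0.64  0.62 -0.41]
 cur x-yaw 96.52 z [ 0.544  0.064 -0.837]
 rot [ 0.0038 -0.0138  0.0164]  shift after turn [-0.0018 -0.0606  0.0819]  shift in cur axes [-0.0019 -0.0609  0.0816] world [-0.006  -0.0023 -0.1017]
orange 334 ctr [524.7 338.5] size [64.8 86.9] ang 88.6 z med 91.9
TCP along -0.09123357889093511 lat 0.0011778752722861698
```

View pics/side15.png

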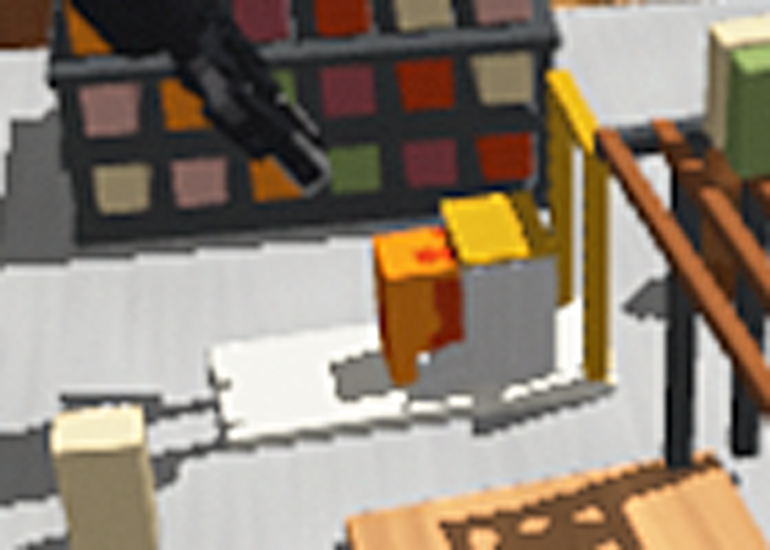

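View pics/wrist15.png

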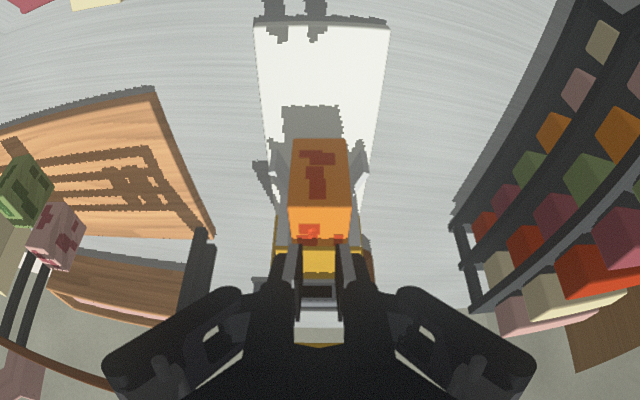

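View pics/top15.png

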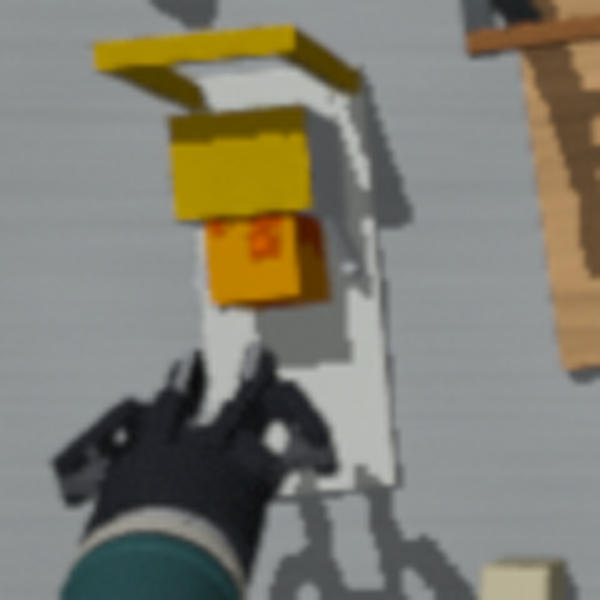

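```bash
python3 -c "
from plan import *
plan([.4484,.3289,.041],95.3,-33)"
```

```text
t 21.25 pos [0.447  0.3292 0.1527] w 0.106 F [ 0.5  0.9 -1.3] q [ 0.81 -0.13  2.29 -0.64  0.62 -0.41]
 cur x-yaw 96.45 z [ 0.541  0.06  -0.839]
 rot [-0.0006 -0.0097  0.0176]  shift after turn [-0.0005 -0.0597  0.0944]  shift in cur axes [-0.0003 -0.0597  0.0944] world [ 0.0014 -0.0003 -0.1117]
```

>>> arm_command:
  rows:
    - {"xyz":[0,-0.01,0.0158],"delta_rot":[0,-0.01,0.0175],"gripper":0.02}
    - {"xyz":[0,-0.015,0.0237],"delta_rot":[0,0,0],"gripper":0.02}
    - {"xyz":[0,-0.015,0.0237],"delta_rot":[0,0,0],"gripper":0.02}
    - {"xyz":[0,-0.012,0.019],"delta_rot":[0,0,0],"gripper":0.02}
    - {"xyz":[0,-0.006,0.0095],"delta_rot":[0,0,0],"gripper":0.02}
    - {"xyz":[0,0,0],"delta_rot":[0,0,0],"gripper":0.02}
    - {"xyz":[0,0,0],"delta_rot":[0,0,0],"gripper":0.02}

```text
time: 21.95
tool_pos: [0.4486, 0.3294, 0.0442]
tcp_rot: [1.814, 1.99, 0.588]
wrist_force: [1.6, -0.1, 0.8]
width: 0.236
```

```bash
python3 look.py 16
```

```text
t 21.95 pos [0.4486 0.3294 0.0442] w 0.236 F [ 1.6 -0.1  0.8] q [ 0.81  0.07  2.36 -0.97  0.45 -0.01]
 cur x-yaw 95.29 z [ 0.542  0.049 -0.839]
 rot [-0.0011  0.0008  0.0003]  shift after turn [-0.0003 -0.0004 -0.0125]  shift in cur axes [-0.0003 -0.0004 -0.0125] world [-0.0071 -0.0009  0.0103]
orange 323 ctr [525.2 340.6] size [87.4 65.4] ang 0.1 z med 91.9
TCP along -0.08860473786353293 lat 0.0023699676666143568
```

View pics/side16.png

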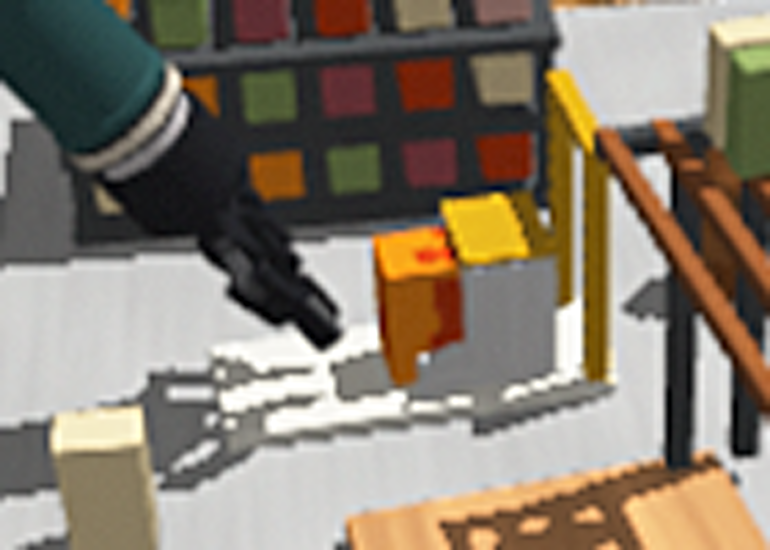

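View pics/wrist16.png

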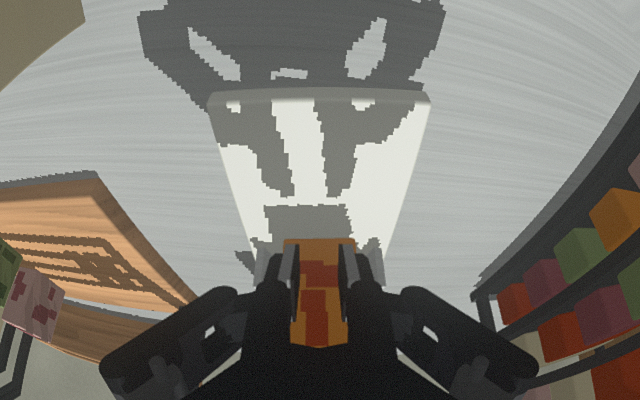

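>>> arm_command:
  rows:
    - {"xyz":[-0.001,-0.0016,0.0025],"delta_rot":[0,0,0],"gripper":0.02}
    - {"xyz":[0,0.0084,0.0054],"delta_rot":[0,0,0],"gripper":0.02}
    - {"xyz":[0,0.0042,0.0027],"delta_rot":[0,0,0],"gripper":0.02}
    - {"xyz":[0,0.0034,0.0022],"delta_rot":[0,0,0],"gripper":0.02}
    - {"xyz":[0,0.0034,0.0022],"delta_rot":[0,0,0],"gripper":0.02}
    - {"xyz":[0,0.0034,0.0022],"delta_rot":[0,0,0],"gripper":0.02}
    - {"xyz":[0,0.0034,0.0022],"delta_rot":[0,0,0],"gripper":0.02}
    - {"xyz":[0,0,0],"delta_rot":[0,0,0],"gripper":0.02}

```text
time: 22.9
tool_pos: [0.4806, 0.3321, 0.0428]
tcp_rot: [1.814, 1.989, 0.592]
wrist_force: [-1.0, -0.6, 0.6]
width: 0.233
```

```bash
python3 look.py 17
```

```text
t 22.9 pos [0.4806 0.3321 0.0428] w 0.233 F [-1.  -0.6  0.6] q [ 0.76  0.11  2.31 -0.97  0.42 -0.05]
 cur x-yaw 95.29 z [ 0.543  0.051 -0.838]
 rot [ 0.0012 -0.0008 -0.0008]  shift after turn [ 0.     -0.0265 -0.0312]  shift in cur axes [ 0.     -0.0265 -0.0312] world [-0.0391 -0.0036  0.0117]
orange 282 ctr [527.1 338.6] size [76.1 53. ] ang 7.3 z med 91.8
TCP along -0.058098077535109045 lat 0.0008650010130495122
```

View pics/side17.png

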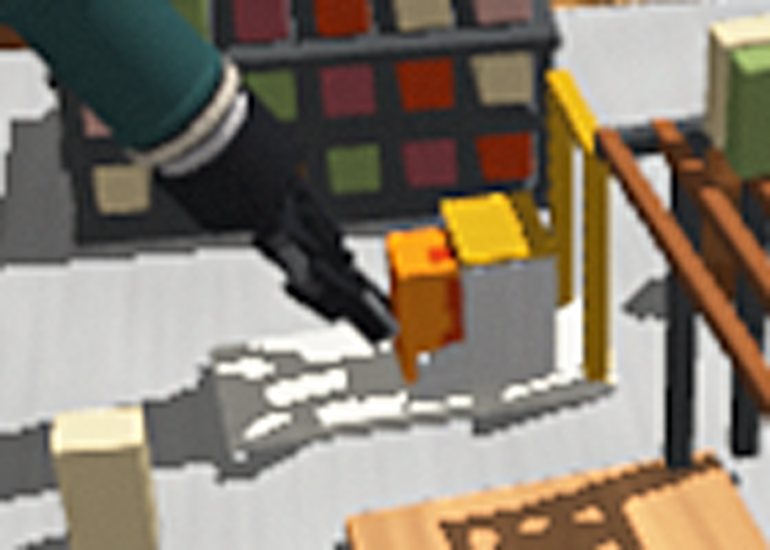

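>>> arm_command:
  rows:
    - {"xyz":[0,0.0025,0.0016],"delta_rot":[0,0,0],"gripper":0.02}
    - {"xyz":[0,0.0025,0.0016],"delta_rot":[0,0,0],"gripper":0.02}
    - {"xyz":[0,0.0025,0.0016],"delta_rot":[0,0,0],"gripper":0.02}
    - {"xyz":[0,0.0025,0.0016],"delta_rot":[0,0,0],"gripper":0.02}
    - {"xyz":[0,0,0],"delta_rot":[0,0,0],"gripper":0.02}

```text
time: 23.55
tool_pos: [0.4924, 0.3332, 0.0429]
tcp_rot: [1.814, 1.989, 0.592]
wrist_force: [-1.0, 0.3, -0.2]
width: 0.235
```

```bash
python3 look.py 18
```

```text
t 23.55 pos [0.4924 0.3332 0.0429] w 0.235 F [-1.   0.3 -0.2] q [ 0.75  0.12  2.29 -0.97  0.42 -0.07]
 cur x-yaw 95.29 z [ 0.543  0.051 -0.838]
 rot [ 0.0013 -0.0009 -0.0008]  shift after turn [-0.     -0.0365 -0.0376]  shift in cur axes [ 0.     -0.0365 -0.0376] world [-0.0509 -0.0047  0.0116]
orange 196 ctr [537.6 338.5] size [77.6 52.9] ang 14.3 z med 92.4
TCP along -0.04589089455875968 lat 0.0010379020240048203
```

View pics/top18.png

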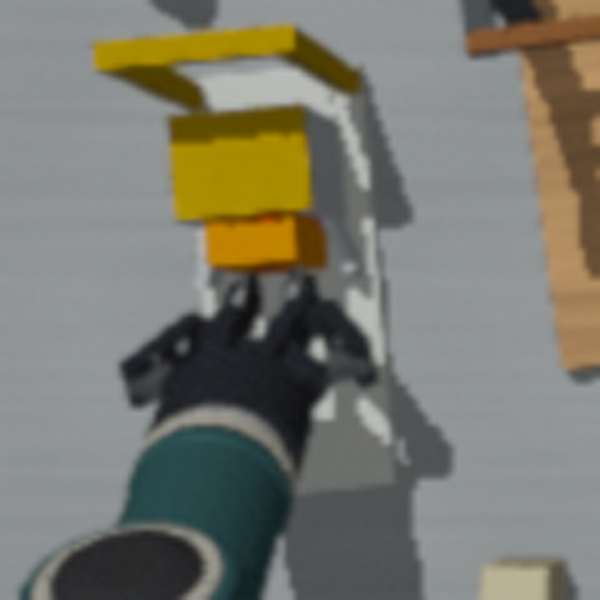

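>>> arm_command:
  rows:
    - {"xyz":[0,0.0017,0.0011],"delta_rot":[0,0,0],"gripper":0.02}
    - {"xyz":[0,0.0017,0.0011],"delta_rot":[0,0,0],"gripper":0.02}
    - {"xyz":[0,0,0],"delta_rot":[0,0,0],"gripper":0.02}

```text
time: 24.0
tool_pos: [0.4962, 0.3337, 0.0429]
tcp_rot: [1.814, 1.99, 0.592]
wrist_force: [-0.5, 0.6, 0.4]
width: 0.236
```

>>> arm_command:
  rows:
    - {"xyz":[0,0.0013,0.0008],"delta_rot":[0,0,0],"gripper":0.02}
    - {"xyz":[0,0,0],"delta_rot":[0,0,0],"gripper":0.02}

```text
time: 24.2
tool_pos: [0.4976, 0.3338, 0.0429]
tcp_rot: [1.814, 1.99, 0.592]
wrist_force: [-0.8, -0.2, 1.0]
width: 0.229
```

>>> arm_command:
  rows:
    - {"xyz":[0,0.0013,0.0008],"delta_rot":[0,0,0],"gripper":0.02}
    - {"xyz":[0,0,0],"delta_rot":[0,0,0],"gripper":0.02}

```text
time: 24.4
tool_pos: [0.4984, 0.3337, 0.0426]
tcp_rot: [1.814, 1.99, 0.591]
wrist_force: [-6.1, -0.5, 4.4]
width: 0.232
```

>>> arm_command:
  rows:
    - {"xyz":[0,0.0013,0.0008],"delta_rot":[0,0,0],"gripper":0.02}
    - {"xyz":[0,0,0],"delta_rot":[0,0,0],"gripper":0.02}

```text
time: 24.6
tool_pos: [0.4987, 0.3337, 0.0425]
tcp_rot: [1.815, 1.99, 0.591]
wrist_force: [-17.4, -1.3, 13.2]
width: 0.231
```

```bash
python3 look.py 19
```

```text
t 24.6 pos [0.4987 0.3337 0.0425] w 0.231 F [-17.4  -1.3  13.2] q [ 0.74  0.13  2.28 -0.96  0.41 -0.09]
 cur x-yaw 95.3 z [ 0.542  0.051 -0.839]
 rot [-0.0004 -0.0011 -0.0008]  shift after turn [ 0.0001 -0.0417 -0.0413]  shift in cur axes [ 0.0001 -0.0417 -0.0413] world [-0.0572 -0.0052  0.012 ]
orange 159 ctr [538.5 341.4] size [63.8 58.4] ang 3.6 z med 92.3
TCP along -0.03941597367360194 lat 0.0008974538711458577
```

View pics/side19.png

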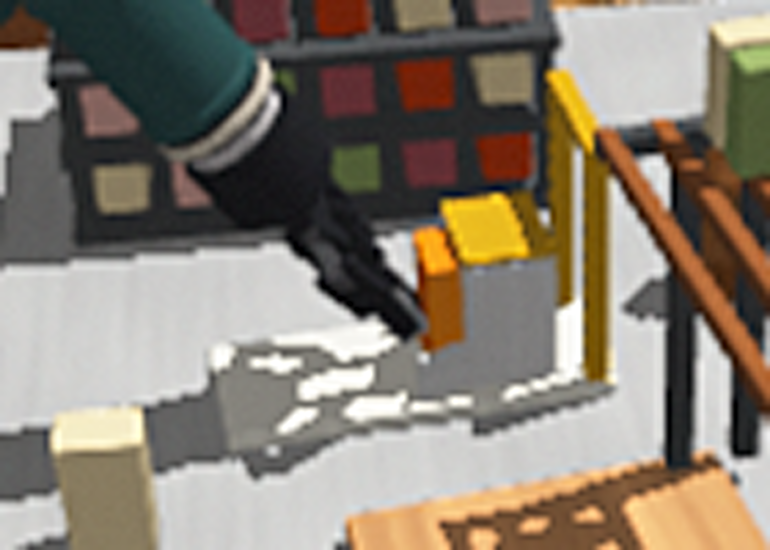

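>>> arm_command:
  rows:
    - {"xyz":[0,-0.0042,-0.0027],"delta_rot":[0,0,0],"gripper":0.02}
    - {"xyz":[0,-0.0084,-0.0054],"delta_rot":[0,0,0],"gripper":0.02}
    - {"xyz":[0,-0.015,-0.01],"delta_rot":[0,0,0],"gripper":0.02}
    - {"xyz":[0,0,-0.03],"delta_rot":[0,0,0],"gripper":0.02}
    - {"xyz":[0,0,-0.04],"delta_rot":[0,0,0],"gripper":0.02}
    - {"xyz":[0,0,-0.04],"delta_rot":[0,0,0],"gripper":0.02}
    - {"xyz":[0,0,-0.03],"delta_rot":[0,0,0],"gripper":0.02}
    - {"xyz":[0,0,0],"delta_rot":[0,0,0],"gripper":0.02}

```text
time: 25.55
tool_pos: [0.391, 0.3256, 0.1647]
tcp_rot: [1.813, 1.989, 0.603]
wrist_force: [-0.0, 0.2, -0.6]
width: 0.236
```

```bash
python3 look.py 20; python3 - <<'E'
from h import *
c=load("top20");P=cloud(c)
th=np.radians(5.3);home=np.array([.538,.3365]);Rm=np.array([[np.cos(th),-np.sin(th)],[np.sin(th),np.cos(th)]])
fitbox(P,"cream",.46,.58,-.4,-.27,.113,.13);fitbox(P,"green",.5,.6,-.09,-.01,.08,.1);fitbox(P,"pink",.59,.68,-.09,-.01,.09,.11)
for n in("top20","side20"):
    c=load(n);P=cloud(c);px=c["pixels"].astype(int);o=0 if n[0]=="t" else .0018
    m=(px[...,0]>px[...,2]+70)&(P[...,0]>.45)&(P[...,0]<.56)&(P[...,1]>.29)&(P[...,1]<.38)
    q=np.c_[(P[m][:,:2]-home)@Rm*1000,(P[m][:,2]-o)*1000]
    t=q[(q[:,2]>88)&(q[:,2]<96)]; print(n,"top: along min",np.percentile(t[:,0],[0,3,10]).round(1),"lat",np.percentile(t[:,1],[1,99]).round(1),"z",np.median(t[:,2]).round(1))
    f=q[(q[:,2]<85)&(q[:,2]>35)&(q[:,0]<-20)]; print(" rear face along",np.median(f[:,0]).round(1) if len(f) else None,len(f))
    if len(f)>20: 
        A=np.c_[f[:,1:],np.ones(len(f))];print(" slope lat,z",np.linalg.lstsq(A,f[:,0],rcond=None)[0].round(3))
E
```

```text
t 25.55 pos [0.391  0.3256 0.1647] w 0.236 F [-0.   0.2 -0.6] q [ 0.92 -0.23  2.35 -0.66  0.71 -0.3 ]
 cur x-yaw 95.42 z [ 0.547  0.058 -0.835]
 rot [ 0.0061 -0.0068 -0.0021]  shift after turn [-0.0018 -0.0176  0.1199]  shift in cur axes [-0.0026 -0.0183  0.1198] world [ 0.0505  0.0029 -0.1102]
orange 167 ctr [534.6 341. ] size [72.  57.9] ang 89.8 z med 92.1
TCP along -0.14771599659103174 lat 0.00047232582793112676
cream 460 ctr [ 523.5 -337.3] size [63.4 50.1] ang 10.6 z med 121.6
green 424 ctr [546.8 -43.6] size [64.6 47.6] ang 9.0 z med 87.9
pink 335 ctr [639.3 -35.8] size [64.9 47.9] ang 2.7 z med 97.8
top20 top: along min [-31.1 -30.4 -28.8] lat [-23.7  24.3] z 91.8
 rear face along -30.0 30
 slope lat,z [ -0.144  -0.053 -26.481]
side20 top: along min [-31.9 -31.2 -29.6] lat [-24.5  35. ] z 92.3
 rear face along -28.7 72
 slope lat,z [-1.5300e-01  1.5000e-02 -3.0701e+01]
```

View pics/side20.png

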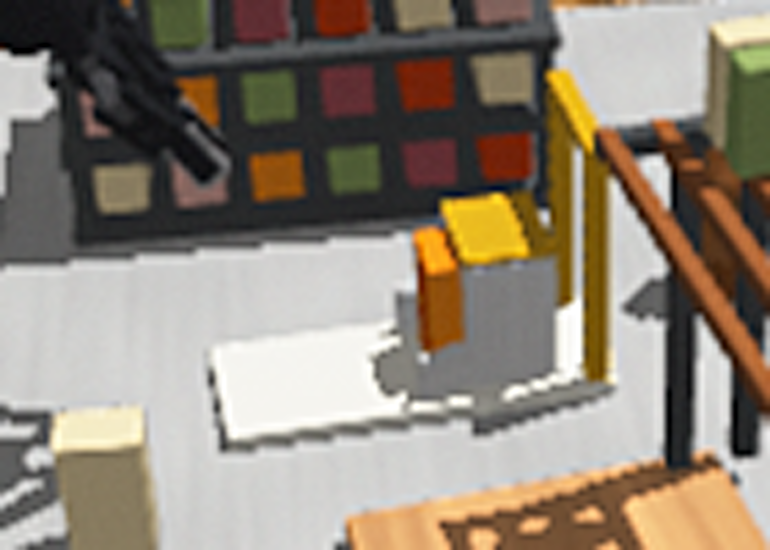

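View pics/top20.png

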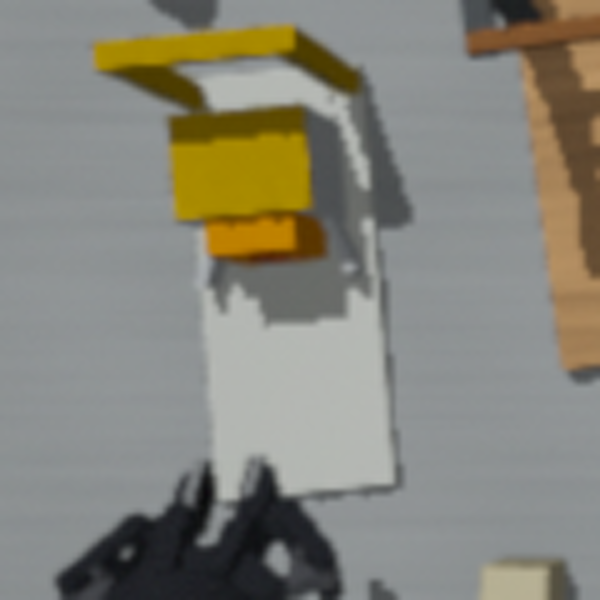

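View pics/wrist20.png

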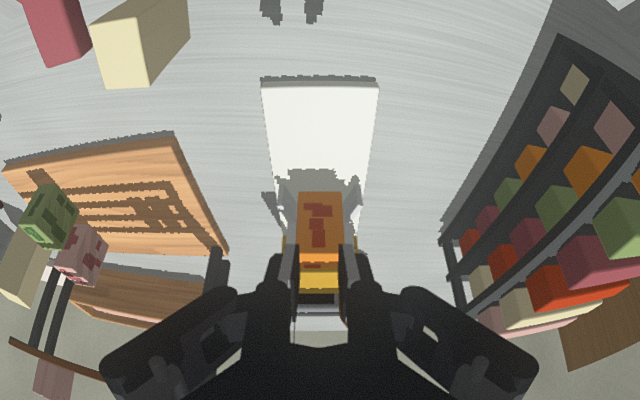

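```bash
python3 - <<'E'
from h import *
th=np.radians(5.3);home=np.array([.538,.3365]);Rm=np.array([[np.cos(th),-np.sin(th)],[np.sin(th),np.cos(th)]])
for n in("wrist20","side20"):
    c=load(n);P=fcloud(c) if n[0]=="w" else cloud(c);px=c["pixels"].astype(int)
    m=(px[...,0]>px[...,2]+60)&(P[...,0]>.45)&(P[...,0]<.56)&(P[...,1]>.29)&(P[...,1]<.38)
    q=np.c_[(P[m][:,:2]-home)@Rm*1000,P[m][:,2]*1000]
    f=q[(q[:,2]<86)&(q[:,2]>25)&(q[:,0]<-22)&(abs(q[:,1])<19)]
    A=np.c_[f[:,1:],np.ones(len(f))];s=np.linalg.lstsq(A,f[:,0],rcond=None)[0];print(n,len(f),"along",np.median(f[:,0]),"slope",s.round(3),"resid",np.std(f[:,0]-A@s), "lat",q[(q[:,2]<86),1].min(),q[(q[:,2]<86),1].max())
    # cutter base front edge in same cam for direction
    if n[0]=="w":
        m=(px.min(-1)>150)&(P[...,2]>.006)&(P[...,2]<.018)&(P[...,0]>.36)&(P[...,0]<.46)&(P[...,1]>.25)&(P[...,1]<.40)
        print(cv2.minAreaRect((P[m][:,:2]*1000).astype(np.float32)))
E
```

```text
wrist20 1767 along -32.206424060133806 slope [-6.0000e-03  2.0000e-03 -3.2285e+01] resid 0.6672967725312582 lat -19.811702741395397 27.15678705438602
((419.9432067871094, 328.97601318359375), (88.26118469238281, 101.13175964355469), 5.182309627532959)
side20 33 along -31.16663626119271 slope [-5.1000e-02  2.2000e-02 -3.2144e+01] resid 1.314591147713787 lat -32.41998836358391 36.73064915446075
```

```bash
python3 -c "
from workcell import bot
print(bot.finish_job(), bot.read_state()['time'])"
```

```text
the job is handed in; nothing more can be done
the job is handed in; nothing more can be done
```

I stood the cream loaf on the papered board. The orange loaf I drew out from under the shelf and pushed into the cutter pocket, until it stopped hard at about 17 N. I then backed the arm clear and handed the job in at about 26 s of the 72 s allowed. No verdict was reported.

**Cream loaf:** it stands upright, about 3 mm from my measured board centre, and its top is at 122 mm as expected.

**Orange loaf:** seen by the wrist camera, its rear face is 32.2 mm before home (nominal 32 mm). Its yaw relative to the pocket is under 0.01 rad and its tilt about 0.002 rad. Sideways it is within about 1 mm, and its top is at 92 mm.

**Pink and green loaves:** both are still standing. Green is unchanged within measuring noise. Pink shifted by about 1.3 mm in the top-camera fit.

**Where the checks disagreed:**
- The side camera put the rear face about 1 mm further in, and read about 0.05 rad of yaw from only 33 noisy points.
- An earlier fit gave about 0.15 rad of yaw, but I think it was picking up points from the loaf's side face. The closer wrist view, with 1,767 points, did not support it.

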